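# Square up the slate tiles in the treadle squarer

## Task

Get the slate tiles into one square pile in the treadle squarer: lift the hand fork off its bed and lay it in the tool tray, then pile every slate tile flat and straight in the bay, lengthwise between the two end plates. When they are all in, press the treadle fully down to its stop, keep it down for a second and let it come up, so that the pile stands square against the fixed end plate; then set the steel weight flat on the middle of the pile and leave everything else where it is.

Things in the scene. Friction and masses are not known exactly. Their poses are not given: they have to be found in the camera images.
- squarer: treadle-worked pile squarer fixed to the bench; origin on the bench right under point load, same axes. Base plate 6 mm thick, x -70..60, y -152..82 mm. Bay, 116 mm long with the treadle up: fixed end plate (12 mm thick, 56 wide) with its inner face at y = +58 mm, sliding pusher plate (8 mm thick, 50 wide) with its face at y = -58 mm; tops of both 52 mm above the bench; sides (+x, -x) open
- load (a point): middle of the empty bay, on top of its wooden bed (50 x 108 mm), 14 mm above the bench. y runs along the bay towards the fixed end plate, z up, -x is the side nearer the robot. Tiles lie with their long side along y, overhanging the bed 3 mm on each side; beside the bed fingers can go 8 mm below its top
- square (a point): where the centre of the underside of the bottom tile is once the pile has been pushed against the fixed end plate: 7.25 mm from point load towards that plate, same axes. With the treadle at its stop the bay is 101.5 mm long
- treadle (a joint): angle (rad) of the squarer's sprung steel treadle plate: 0 = up at rest, sloping; grows as it is pressed down; stop at 0.35 (plate level). Springs back when let go. It drives the pusher plate up the bay, 14.5 mm in proportion to the angle
- treadle_pad (a point): point to press: top of the rubber pad (50 x 56 mm) on the treadle's middle line, 80 mm from its hinge. Treadle 100 x 62 mm, beside the bay behind the pusher, hinged at its +x end, free end nearest the robot. At rest the point is 53 mm above the bench, at x -28, y -107.5 mm from point load; at the stop 26 mm up, 7 mm farther along -x. Takes 4.5 N at first, 9 N at the stop, 2 to 3 N more with a pile
- tray: shallow open wooden tool tray fixed to the bench, 235 (x) x 120 (y) x 22 mm, walls and floor 5 mm thick; origin at the centre of its underside
- fork: small three-tined hand fork, 195 mm long, lying flat, 160 g. x runs along it towards the tines; origin on its underside near its balance point. Wooden handle 24 mm wide and 24 mm high from x = -105 to +15 mm: grip it across at the origin; tine head 54 mm wide and 8 mm high up to x = +90 mm. It starts across the bed of the squarer, tines towards +x of point load
- weight: steel weight 60 (x) x 50 (y) x 22 mm high with a wooden bar handle on top, 44 (x) x 18 (y) mm, from 22 to 48 mm above its underside; about 0.45 kg; origin at the centre of its underside. Starts on the bench
- tile1: dark slate tile, flat slab 100 (its x, long) x 56 (its y) x 8 mm thick (z), 130 g, all tiles alike and either face will do; origin at the centre of its underside. Three to five of the five are present in a run. Starts flat on the bench.
- tile2: dark slate tile, flat slab 100 (its x, long) x 56 (its y) x 8 mm thick (z), 130 g, all tiles alike and either face will do; origin at the centre of its underside. Three to five of the five are present in a run. Starts flat on the bench.
- tile3: dark slate tile, flat slab 100 (its x, long) x 56 (its y) x 8 mm thick (z), 130 g, all tiles alike and either face will do; origin at the centre of its underside. Three to five of the five are present in a run. Starts flat on the bench.
- tile4: dark slate tile, flat slab 100 (its x, long) x 56 (its y) x 8 mm thick (z), 130 g, all tiles alike and either face will do; origin at the centre of its underside. Three to five of the five are present in a run. Starts flat on the bench.
- tile5: dark slate tile, flat slab 100 (its x, long) x 56 (its y) x 8 mm thick (z), 130 g, all tiles alike and either face will do; origin at the centre of its underside. Three to five of the five are present in a run. Starts flat on the bench.
- clamp: black plastic spring clip clamp, 110 x 50 x 22 mm, lying among the tiles; origin under its centre; not part of the job, leave alone
- scoop: stainless steel soil scoop with wooden handle, 130 x 50 x 26 mm, lying among the tiles; origin under its centre; not part of the job, leave alone
- sprayer: green plastic hand sprayer, 88 mm wide, 195 mm tall, standing beyond the tiles; origin under its centre; not part of the job, leave alone
- red_pot: red plastic flowerpot, 120 mm across, 110 mm tall; origin under its centre; not part of the job, leave alone
- tin: plain metal tin, 74 mm across, 100 mm tall; origin under its centre; not part of the job, leave alone
- saucer: terracotta saucer, 140 mm across, 20 mm high; origin under its centre; not part of the job, leave alone
- jar: glass jar, 70 mm across, 90 mm tall; origin under its centre; not part of the job, leave alone

How it is judged:
By the outcome, as a careful person would: the job done as asked, in the order asked, and still so for the second after the job is handed in, with the robot touching nothing.
Of tile1, tile2, tile3, tile4, tile5 only 3 to 5 are there at a start; the rules pass over those that are not, and their reading is None.
At some moment in a run one of weight, fork may be knocked a few centimetres aside while the robot is not near it.
Once in a run the grip may slacken for a moment while it holds something.
It also fails if it takes over 210 s, if anything falls off the work surface, if the arm or the gripper's body presses on something with over 40 N, if the wrist force passes 120 N, or if a joint passes its speed limit or range.

## Robot

A 6-joint arm with a two-finger parallel gripper is mounted at the origin on the work surface. World frame = base frame: x ahead of the robot, y to its left, z up, the work surface at z = 0. Lengths are in mm, angles in rad, forces in N, time in s.
With the tool pointing down it reaches from about 400 to 925 mm from the base axis. Payload 12.5 kg.
Tool frame: the origin (TCP) lies where the fingers leave the gripper's body, on its centre line; the fingertips stand 78 mm ahead of it and the grasp point (between the pads) lies 59 mm ahead of it (env.tip_extent is the distance from the TCP to the fingertips, in mm); z points along the fingers, y is the direction in which the jaws open and shut (so a half turn about z gives the same grasp; the last joint's range is limited). The gripper opens to 95 mm and grips with 3 to 60 N. Pads are 20 mm wide; open, the fingers measure 119 mm over their backs; the gripper's body (75 mm by 180 mm) begins 59 mm behind the grasp point.
Start: joints at [-1.318, 0.491, 1.559, -0, 1.092, -0.106], TCP at [219.491, -585.202, 292.261] pointing down, gripper open.
Joint ranges: [-3.1, 3.1], [-0.84, 2.19], [0.05, 2.79], [-1.13, 4.28], [0.06, 2.93], [-2.69, 2.69]. Speed limits (rad/s): [2.22, 2.22, 2.79, 3.14, 3.14, 3.14].

## Interface

Orientations are given as [roll, pitch, yaw] about the fixed x, y, z axes, in that order (R = Rz(yaw) Ry(pitch) Rx(roll)).
In Python, from cell import env gives the robot as it stands. The module is installed in compiled form; this text tells all that it offers.
- The arm moves only by the tool play_rows, never from a script. Its argument "targets" is a list of rows, each an object with "linear": the shift along the tool's x, y, z in mm, a list of three; "turn": the turn about the tool's z in rad. A call has 1 to 20 rows; each row is the pose to reach, as a shift and turn from the pose commanded when the call began, along the tool's axes at that moment; what a row does not reach only later rows make up. A row lasts 1/8 s, in which the tool goes at most 62.5 mm and 10.7 degrees, less where a joint would pass 70% of its speed; a pose out of reach is approached as far as the arm can. A call with a gripper value outside its range is refused whole. "hand" is the finger opening in mm, from 0 to 95.1, set as the call begins (left out, the last holds). The fingers move at their own pace and stop on an object; the grip force is fixed at half the most. Time passes only in rows, so rows that repeat a pose let the fingers close. It gives the time, the measured TCP pose, the force and the opening at its end, in the units of the state.
- env.state(): the state, without advancing time (a new reading comes with each control period).
- env.read_camera(name): name is "side" or "top"; returns (picture, depth): 420x560x3 uint8, red, green, blue; 420x560 float32, mm along the optical axis (not along the pixel's ray), 0 where there is no reading.
- env.camera_params(name): a dict with "fx", "fy", "cx", "cy" (pixels), "R" (3x3) and "t" (3): a world point X has camera coordinates R X + t. Camera axes: x right, y down, z forward; pixel columns grow to the right and rows downward; lengths in mm; the calibration is good to about 2 mm. A picture is of the moment at which its call begins. camera_params takes no time and is no camera call.
- env.job_done(): hands the job in, once; it reports no verdict.
The state is a dict: "t": time; "joints": joint angles; "qvel": joint speeds; "tau": joint torques, N m; "eef_pos": TCP position; "tcp_rot": TCP orientation; "ft_force": force on the tool from outside, world axes, zero at the start; "moment": the same for the moment, N m; "opening": opening from 0.0 (shut) to 1.0 (fully open).
Only numpy, scipy, OpenCV 4.12 (cv2) and the standard library are available. Lean on these libraries where they do the work, as an engineer would, in place of code of your own. Each camera call takes 0.05 s, during which the arm holds its last target.

## Working session

There is one attempt and no reset: what is moved stays moved. The work goes in short steps, Python scripts to look and compute and a tool call to move; the robot and the scene stay as the last step left them, time stands still between calls to the robot, and variables do not carry over. Pictures are saved under pics/ and viewed, and the job is handed in when it is done.

Besides the shell and the picture viewer there is one more tool, called after "Request:" as name([rows], argument=value, ...), one row to a line, values as JSON. play_rows: Moves the arm, as the interface text tells. Its arguments: {"type":"object","properties":{"targets":{"type":"array","items":{"type":"object","properties":{"linear":{"type":"array","items":{"type":"number"}},"turn":{"type":"number"}}}},"hand":{"type":"number"}},"required":["targets"]}

```bash
mkdir -p pics; python3 - <<'E'
from cell import env
import cv2
s=env.state();print(s)
for n in("top","side"):
    p,d=env.read_camera(n);cv2.imwrite(f"pics/{n}0.png",p[:,:,::-1]);print(env.camera_params(n))
    import numpy as np;np.save(n+"0.npy",d);np.save(n+"p0.npy",p)
print(env.tip_extent)
E
```

```text
{'t': 0.0, 'joints': array([-1.31763047e+00,  4.91546292e-01,  1.55944857e+00,  2.26279245e-05,
        1.09171019e+00, -1.05623857e-01]), 'qvel': array([ 1.26689093e-04,  4.10369767e-04, -1.24235142e-04, -1.23648285e-03,
        3.92425257e-05,  1.01070107e-03]), 'tau': array([ 1.76054738e-03, -6.12633634e+01, -2.58174795e+01,  6.93967100e-02,
        4.83470655e-02, -9.18673027e-05]), 'eef_pos': array([ 219.4338993 , -585.04133684,  291.67025037]), 'tcp_rot': array([-3.14048857e+00, -1.37234856e-04,  3.58779198e-01]), 'ft_force': array([ 0.18476189,  0.58809629, -0.10133113]), 'moment': array([ 0.01811564, -0.00307785,  0.06450626]), 'opening': 1.0000884771442644}
{'fx': 480.7595997168796, 'fy': 480.7595997168796, 'cx': 279.13603357087953, 'cy': 204.67326127775425, 'R': array([[-0.01547386, -0.99975308, -0.01594809],
       [-0.99822078,  0.01636478, -0.05733648],
       [ 0.05758331,  0.01503249, -0.99822752]]), 't': array([   7.65171594,  608.74006079, 1355.32900457])}
{'fx': 403.3732811004871, 'fy': 403.3732811004871, 'cx': 277.84765695520906, 'cy': 210.99504536996798, 'R': array([[-0.860633  , -0.50922202, -0.00194498],
       [-0.28209724,  0.47994371, -0.83070764],
       [ 0.4239481 , -0.71438573, -0.55670552]]), 't': array([521.5229615 , 216.59128358, 993.89606895])}
77.60000000000001
```

View pics/top0.png

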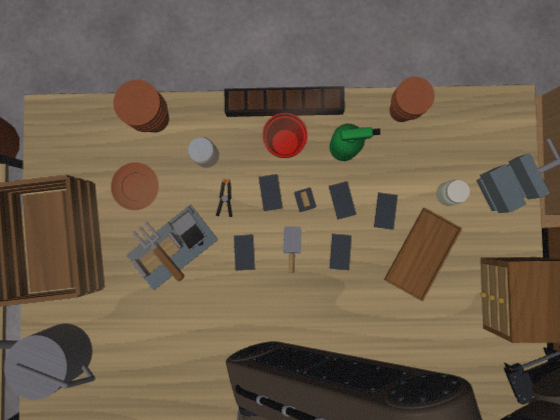

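View pics/side0.png

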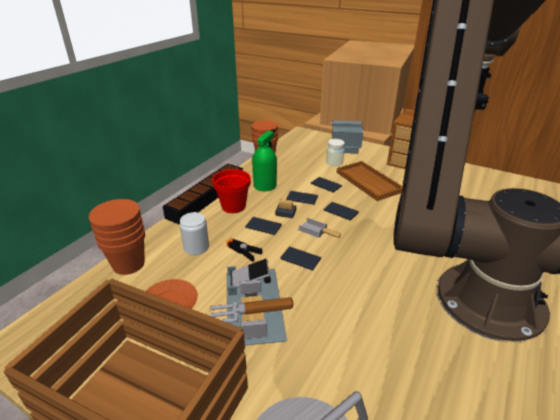

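```bash
cat > h.py <<'E'
import numpy as np,cv2
from cell import env
def P(name): return env.camera_params(name)
def px2w(name,u,v,z):
    c=P(name);r=c["R"].T@np.array([(u-c["cx"])/c["fx"],(v-c["cy"])/c["fy"],1.]);o=-c["R"].T@c["t"]
    return o+r*(z-o[2])/r[2]
def w2px(name,X):
    c=P(name);q=c["R"]@np.array(X,float)+c["t"];return np.array([c["fx"]*q[0]/q[2]+c["cx"],c["fy"]*q[1]/q[2]+c["cy"]])
def cloud(name,d):
    c=P(name);v,u=np.mgrid[:420,:560];q=np.stack([(u-c["cx"])/c["fx"]*d,(v-c["cy"])/c["fy"]*d,d],-1)-c["t"]
    return q@c["R"]
def crop(p,x0,x1,y0,y1,f,name):
    cv2.imwrite(name,cv2.resize(p[y0:y1,x0:x1,::-1],None,fx=f,fy=f,interpolation=cv2.INTER_CUBIC))
E
python3 - <<'E'
from h import *
p=np.load("topp0.npy");d=np.load("top0.npy")
crop(p,110,230,190,300,5.4,"pics/sq0.png")
crop(p,220,410,160,280,4,"pics/ti0.png")
X=cloud("top",d)
m=(p.astype(int).max(-1)<75)
m[:,:]&=True
g=np.zeros_like(m);g[160:280,225:410]=1
m&=g
n,l,st,ce=cv2.connectedComponentsWithStats(m.astype(np.uint8))
for i in range(1,n):
    if st[i,4]<150: continue
    r=cv2.minAreaRect(np.argwhere(l==i)[:,::-1].astype(np.float32))
    print(ce[i],st[i,4],r,np.median(X[l==i],0))
    b=cv2.boxPoints(r);w=np.array([px2w("top",*q,8) for q in b]);print(w[:,:2].round(1).tolist())
    print(px2w("top",*ce[i],8).round(1))
E
```

```text
[270.22734499 192.290938  ] 629 ((270.2497253417969, 192.31040954589844), (34.09103775024414, 18.65100860595703), 82.14668273925781) [645.66190867  23.30200942   9.43478741]
[[691.2, 55.9], [697.7, 2.4], [599.9, -9.5], [593.4, 43.8]]
[645.5  23.2   8. ]
[341.95141066 200.0015674 ] 638 ((341.8900451660156, 199.96266174316406), (34.14030075073242, 19.131450653076172), 75.0685806274414) [ 619.74837063 -182.03533853    9.50890874]
[[661.0, -144.0], [674.3, -197.4], [579.0, -220.4], [565.7, -167.2]]
[ 619.8 -182.5    8. ]
[304.77446809 199.82978723] 235 ((304.7452392578125, 199.35848999023438), (20.329362869262695, 16.895347595214844), 74.05460357666016) [620.36086434 -75.41370355  23.56786136]
[[645.4, -44.8], [658.1, -91.7], [601.5, -106.7], [588.9, -59.8]]
[622.1 -75.8   8. ]
[385.20826953 210.69678407] 653 ((385.21539306640625, 210.77696228027344), (18.977313995361328, 34.233585357666016), 7.125016689300537) [ 586.50930385 -304.87486807    9.42809987]
[[542.2, -271.2], [639.3, -286.0], [631.7, -339.6], [534.6, -324.7]]
[ 587.1 -305.4    8. ]
[243.87617555 252.19122257] 638 ((243.82080078125, 252.31198120117188), (34.257286071777344, 18.891395568847656), 86.18592071533203) [475.27721537 100.81497341   9.91332886]
[[521.9, 131.1], [524.7, 76.9], [427.1, 71.6], [424.3, 125.6]]
[474.8 101.1   8. ]
[340.03669725 251.68348624] 654 ((340.0939025878906, 251.6852569580078), (19.094209671020508, 34.41232681274414), 4.085616588592529) [ 471.76397796 -173.50417012    9.57431856]
[[425.8, -142.2], [523.3, -151.2], [518.6, -205.5], [421.2, -196.2]]
[ 472.1 -173.6    8. ]
```

View pics/sq0.png

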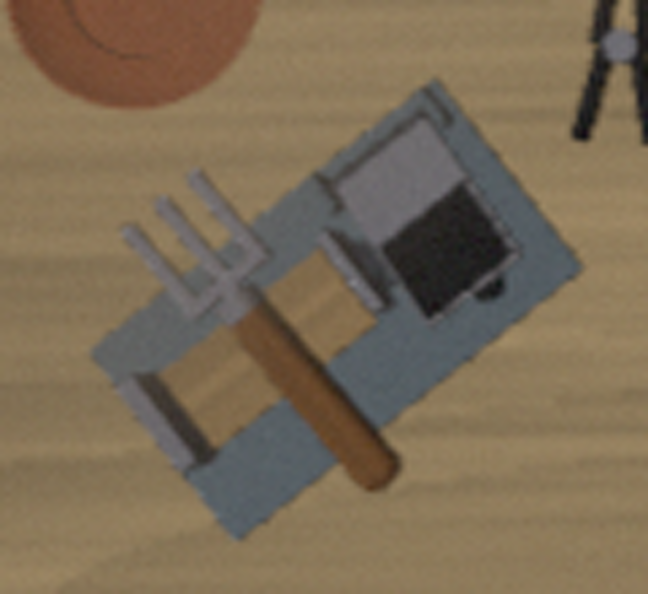

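View pics/ti0.png

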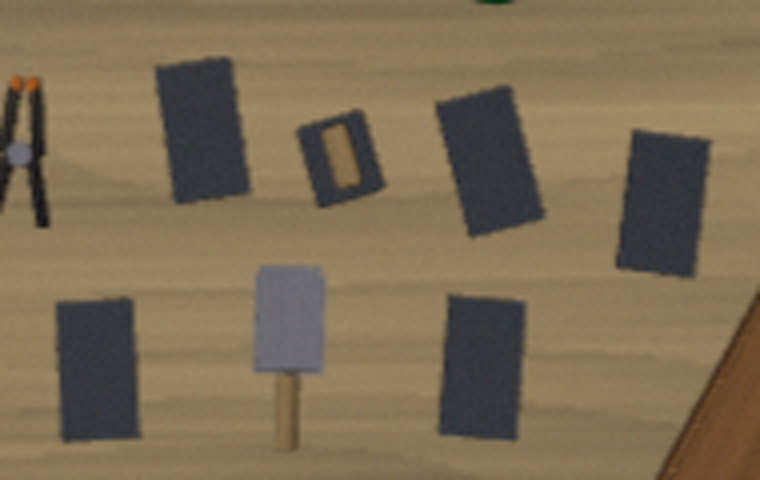

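```bash
cat >> h.py <<'E'
def rig(A,B):
    ca,cb=A.mean(0),B.mean(0);H=(A-ca).T@(B-cb);th=np.arctan2(H[0,1]-H[1,0],H[0,0]+H[1,1])
    R=np.array([[np.cos(th),-np.sin(th)],[np.sin(th),np.cos(th)]]);return th,cb-R@ca,(A@R.T+cb-R@ca-B)
def tw(pose,pts):
    th,x,y=pose;R=np.array([[np.cos(th),-np.sin(th)],[np.sin(th),np.cos(th)]])
    pts=np.array(pts,float);o=pts.copy();o[:,:2]=pts[:,:2]@R.T+[x,y];return o
E
python3 - <<'E'
from h import *
c=np.array([[92,355],[435,80],[580,268],[238,540]])/5.4+[110,190]-0.4
W=np.array([px2w("top",*q,6)[:2] for q in c])
th,t,r=rig(np.array([[60,82],[60,-152],[-70,-152],[-70,82.]]),W);print(th,t,r)
pose=(th,*t)
p=np.load("topp0.npy")[190:300,110:230,::-1];im=cv2.resize(p,None,fx=5.4,fy=5.4,interpolation=cv2.INTER_CUBIC)
ps=np.load("sidep0.npy")[250:350,210:310,::-1];ims=cv2.resize(ps,None,fx=6,fy=6,interpolation=cv2.INTER_CUBIC)
def poly(pts,col):
    w=tw(pose,pts)
    a=np.array([(w2px("top",q)-[110,190]+.4)*5.4 for q in w]);cv2.polylines(im,[a.round().astype(int)],True,col,1)
    a=np.array([(w2px("side",q)-[210,250]+.4)*6 for q in w]);cv2.polylines(ims,[a.round().astype(int)],True,col,1)
def rect(x0,x1,y0,y1,z): return [(x0,y0,z),(x1,y0,z),(x1,y1,z),(x0,y1,z)]
poly(rect(-70,60,-152,82,6),(0,0,255));poly(rect(-28,28,58,70,52),(0,255,0));poly(rect(-25,25,-66,-58,52),(0,255,0));poly(rect(-25,25,-54,54,14),(255,0,0))
cv2.imwrite("pics/ov0.png",im);cv2.imwrite("pics/ovs0.png",ims)
E
```

```text
0.659826196836506 [474.95937351 339.07511581] [[ 1.44142713  1.55351905]
 [ 1.127705    0.64920687]
 [-0.09522691 -2.13005479]
 [-2.47390521 -0.07267113]]
```

View pics/ov0.png

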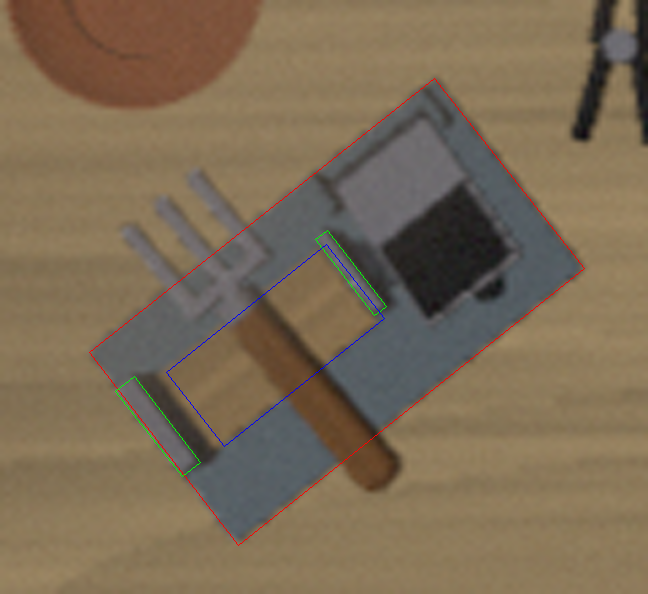

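View pics/ovs0.png

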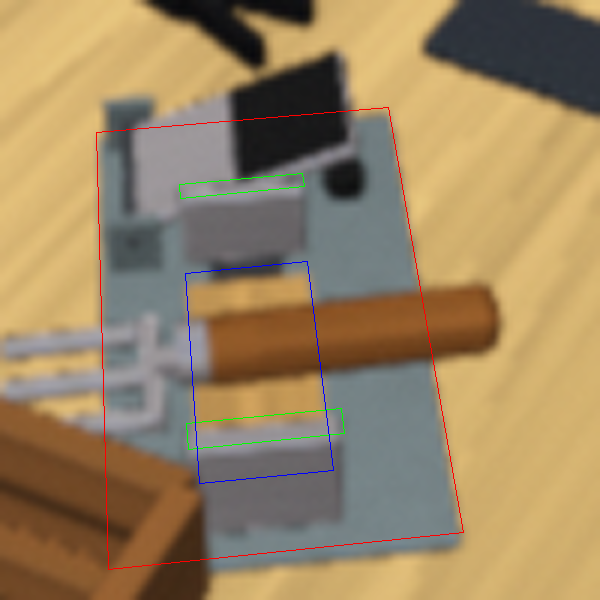

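```bash
python3 - <<'E'
from h import *
p=np.load("topp0.npy")
crop(p,375,475,200,305,5.4,"pics/tray0.png")
f=lambda u,v,z:px2w("top",u/5.4+110-.4,v/5.4+190-.4,z)
e=f(387,486,26);n=f(232,286,26);t=f(163,202,18)
print(e,n,t,np.hypot(*(t-e)[:2]),np.hypot(*(n-e)[:2]))
d=(t-e)[:2];d/=np.hypot(*d);print("yaw",np.arctan2(d[1],d[0]),"origin",e[:2]+105*d)
E
```

```text
[401.06738585 277.2734686   26.        ] [506.52412986 358.58020997  26.        ] [551.31324302 397.50729235  18.        ] 192.4317800389839 133.16122201175912
yaw 0.6748916445186897 origin [483.0487249  342.87880412]
```

View pics/tray0.png

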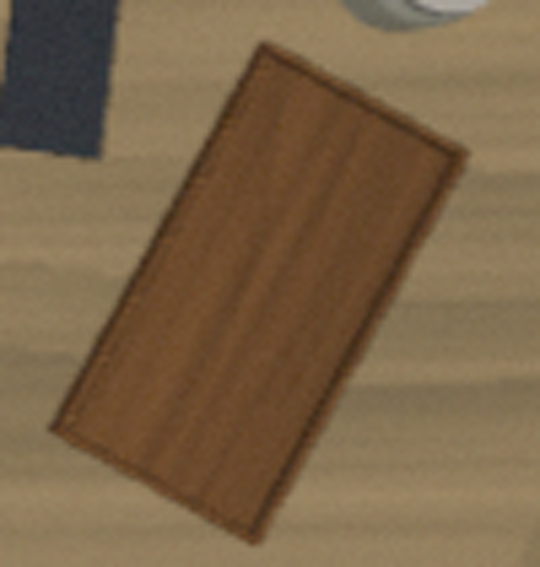

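```bash
cat >> h.py <<'E'
from scipy.spatial.transform import Rotation as Ro
def plan(*wps):
    "wps (x,y,z,yaw) or (dx.. ) -> tool rows"
    s=env.state();p=np.array(s["eef_pos"]);R=Ro.from_euler("xyz",s["tcp_rot"]).as_matrix()
    yaw=s["tcp_rot"][2]
    print("t",round(s["t"],2),"pos",p.round(1),"rot",np.round(s["tcp_rot"],4),"F",s["ft_force"].round(1),"op",round(s["opening"]*95.1,1))
    last=p;ly=yaw
    for w in wps:
        w=np.array(w,float);sh=R.T@(w[:3]-p);tu=-(w[3]-yaw);tu=(tu+np.pi)%(2*np.pi)-np.pi
        n=max(np.linalg.norm(w[:3]-last)/62.5,abs(w[3]-ly)/.187);last=w[:3];ly=w[3]
        print(sh.round(1).tolist(),round(tu,3),"rows",round(n,1))
E
python3 - <<'E'
from h import *
c=np.array([[262,42],[468,153],[258,545],[50,430]])/5.4+[375,200]-.4
W=np.array([px2w("top",*q,22)[:2] for q in c]);print(W.round(1))
print(W.mean(0),np.linalg.norm(np.diff(W,axis=0),axis=1))
th,t,r=rig(np.array([[117.5,60],[117.5,-60],[-117.5,-60],[-117.5,60.]]),W);print("tray",th,t,r.round(1))
plan((500,-100,292,.5),(483,343,250,.675))
E
```

```text
[[ 594.2 -409.7]
 [ 534.4 -515. ]
 [ 333.1 -399.2]
 [ 393.8 -293.3]]
[ 463.84627172 -404.28035091] [121.02832903 232.23845912 122.03167911]
tray -0.5230137557171787 [ 463.84627172 -404.28035091] [[ 1.4 -1.3]
 [ 1.3  0. ]
 [-1.   1.6]
 [-1.7 -0.3]]
t 0.1 pos [ 219.5 -585.1  291.7] rot [-3.1406e+00 -1.0000e-04  3.5880e-01] F [ 0.4 -0.4  0.3] op 94.8
[433.0, -355.7, 0.1] -0.141 rows 9.0
[572.6, -776.4, 42.5] -0.316 rows 7.1
```

Request:
play_rows([
  {"linear":[433,-356,0],"turn":-0.14},
  {"linear":[433,-356,0],"turn":-0.14},
  {"linear":[433,-356,0],"turn":-0.14},
  {"linear":[433,-356,0],"turn":-0.14},
  {"linear":[433,-356,0],"turn":-0.14},
  {"linear":[433,-356,0],"turn":-0.14},
  {"linear":[433,-356,0],"turn":-0.14},
  {"linear":[433,-356,0],"turn":-0.14},
  {"linear":[433,-356,0],"turn":-0.14},
  {"linear":[573,-776,42],"turn":-0.316},
  {"linear":[573,-776,42],"turn":-0.316},
  {"linear":[573,-776,42],"turn":-0.316},
  {"linear":[573,-776,42],"turn":-0.316},
  {"linear":[573,-776,42],"turn":-0.316},
  {"linear":[573,-776,42],"turn":-0.316},
  {"linear":[573,-776,42],"turn":-0.316},
  {"linear":[573,-776,42],"turn":-0.316},
  {"linear":[573,-776,42],"turn":-0.316},
  {"linear":[573,-776,42],"turn":-0.316},
], hand=50)

```text
t: 2.48
eef_pos: [483.7, 341.4, 250.3]
tcp_rot: [3.141, 0.0, 0.674]
ft_force: [0.2, -0.6, 0.0]
opening: 0.525
```

```bash
python3 - <<'E'
from h import *
plan((483,343,130,.675))
for n in("top","side"):
    p,d=env.read_camera(n);np.save(n+"p1.npy",p);np.save(n+"1.npy",d)
    print(w2px(n,(483,343,172)),w2px(n,(483,343,130)))
    c=w2px(n,(483,343,172)).astype(int);x0=max(c[0]-60,0);y0=max(0,c[1]-55);print(x0,y0);crop(p,x0,x0+130,y0,y0+110,5.4,f"pics/{n}1.png")
E
```

```text
t 2.48 pos [483.7 341.4 250.3] rot [3.1414e+00 3.0000e-04 6.7350e-01] F [ 0.2 -0.6  0. ] op 50.0
[0.5, -1.7, 120.3] -0.001 rows 1.9
[142.61399865 253.02204081] [147.4178512  252.33130007]
82 198
[245.32838289 258.99182495] [246.22857998 273.68826249]
185 203
```

View pics/top1.png

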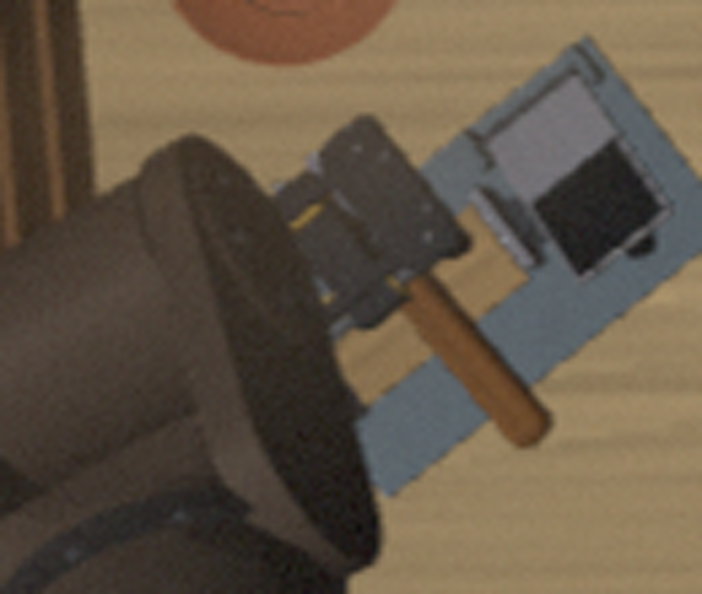

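View pics/side1.png

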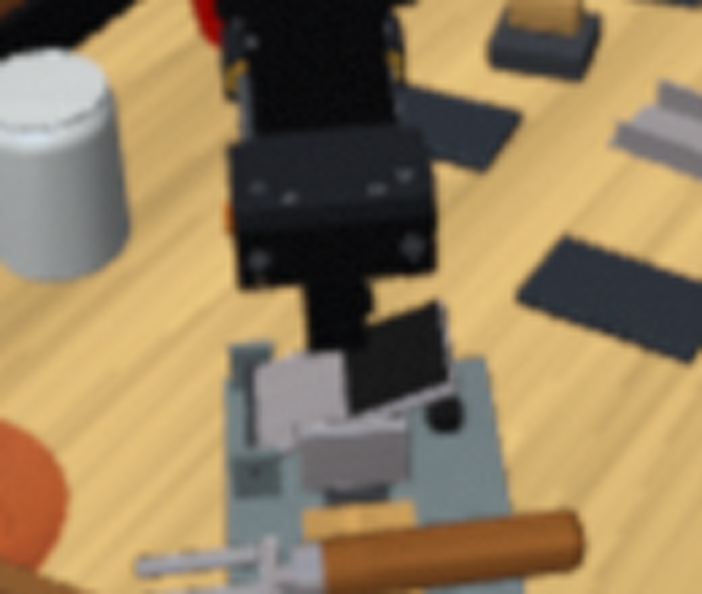

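```bash
python3 - <<'E'
from h import *
d=np.array([-np.sin(.674),np.cos(.674)]);x=np.array([np.cos(.674),np.sin(.674)])
for o in(25,37):
  for a in(-10,10):
    q=np.array([483.7,341.4])+d*o+x*a
    print(o,a,((w2px("side",(*q,172.7))-[185,203]+.4)*5.4).round(0))
E
```

```text
25 -10 [359. 340.]
25 10 [307. 345.]
37 -10 [362. 361.]
37 10 [310. 366.]
```

Request:
play_rows([
  {"linear":[0,-1,50],"turn":0},
  {"linear":[0,-1.5,100],"turn":0},
  {"linear":[0,-1.5,115],"turn":0},
  {"linear":[0,-1.5,115],"turn":0},
  {"linear":[0,-1.5,115],"turn":0},
])

```text
t: 3.2
eef_pos: [483.3, 343.9, 137.0]
tcp_rot: [3.141, -0.003, 0.675]
ft_force: [0.1, 0.4, 0.3]
opening: 0.529
```

```bash
python3 - <<'E'
from h import *
plan((483,343,94.6,.675))
for n in("top","side"):
    p,d=env.read_camera(n);np.save(n+"p1.npy",p);np.save(n+"1.npy",d)
    c=w2px(n,(483,343,60)).astype(int);x0=max(c[0]-60,0);y0=max(0,c[1]-65);print(x0,y0);crop(p,x0,x0+130,y0,y0+110,5.4,f"pics/{n}2.png")
E
```

```text
t 3.2 pos [483.3 343.9 137. ] rot [ 3.1411e+00 -2.5000e-03  6.7450e-01] F [0.1 0.4 0.3] op 50.3
[-0.9, 0.5, 42.4] -0.0 rows 0.7
94 186
187 231
```

View pics/top2.png

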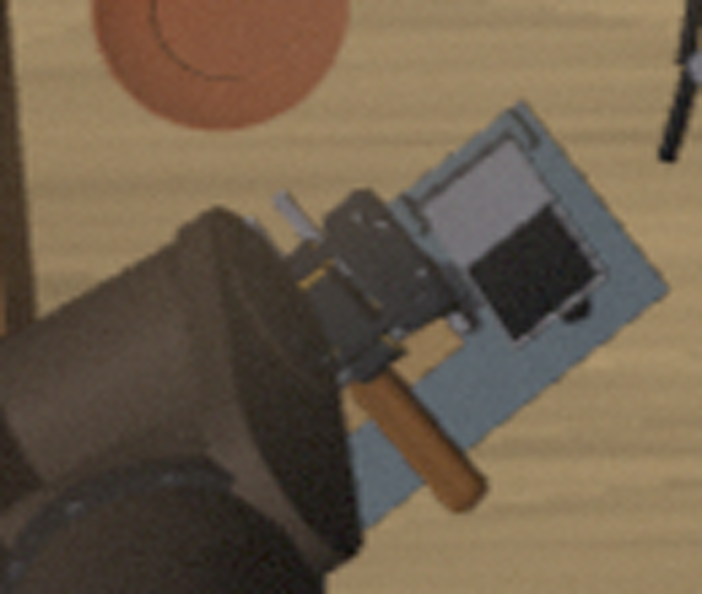

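View pics/side2.png

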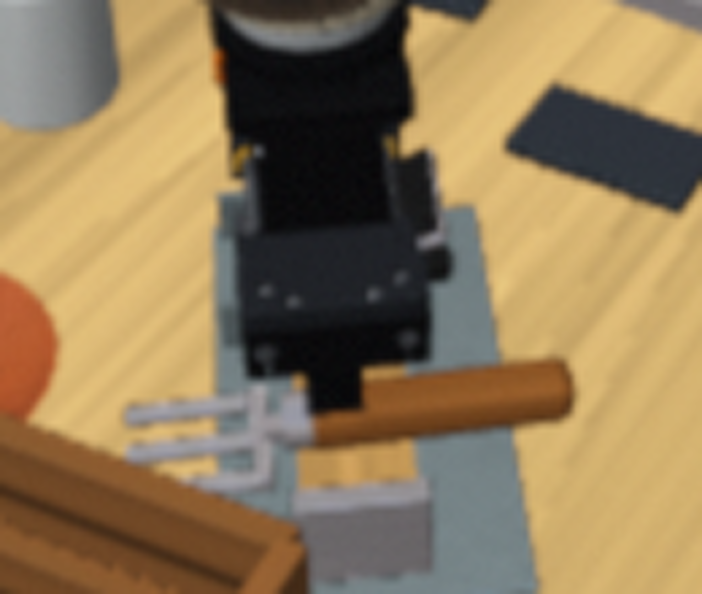

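```bash
python3 - <<'E'
from h import *
d=np.array([-np.sin(.674),np.cos(.674)]);x=np.array([np.cos(.674),np.sin(.674)])
c=np.array([483.3,343.9])
f=lambda q,z:((w2px("side",(*q,z))-[187,231]+.4)*5.4).round(0)
for o in(25,37):
  for a in(-10,10): print(o,a,f(c+d*o+x*a,59.4))
for o in (-12,12): print("handle",o,f(np.array([483,342.9])+d*o,26),f(np.array([483,342.9])+d*o-105*x,26), f(np.array([483,342.9])+d*o+15*x,26))
pose=(.66,475,339)
for q in tw(pose,[(-28,58,52),(28,58,52),(28,70,52),(-28,70,52),(-70,82,6),(-70,-152,6)]): print(f(q[:2],q[2]))
E
```

```text
25 -10 [357. 399.]
25 10 [308. 405.]
37 -10 [359. 421.]
37 10 [310. 426.]
handle -12 [331. 391.] [569. 366.] [296. 395.]
handle 12 [335. 433.] [578. 407.] [300. 437.]
[431. 469.]
[292. 483.]
[293. 506.]
[434. 492.]
[541. 581.]
[474. 199.]
```

Request:
play_rows([
  {"linear":[-1,-1,20],"turn":0},
  {"linear":[-1,-1,35],"turn":0},
  {"linear":[-1,-1,42],"turn":0},
  {"linear":[-1,-1,42],"turn":0},
  {"linear":[-1,-1,42],"turn":0},
])

```text
t: 3.92
eef_pos: [481.4, 344.0, 93.6]
tcp_rot: [3.141, -0.001, 0.675]
ft_force: [-0.4, 0.3, -0.2]
opening: 0.524
```

Request:
play_rows([
  {"linear":[0,0,0],"turn":0},
  {"linear":[0,0,0],"turn":0},
  {"linear":[0,0,0],"turn":0},
  {"linear":[0,0,0],"turn":0},
  {"linear":[0,0,0],"turn":0},
], hand=0)

```text
t: 4.55
eef_pos: [481.3, 343.9, 93.3]
tcp_rot: [3.141, -0.0, 0.675]
ft_force: [0.6, -0.8, 2.7]
opening: 0.247
```

Request:
play_rows([
  {"linear":[0,0,-20],"turn":0},
  {"linear":[0,0,-50],"turn":0},
  {"linear":[0,0,-110],"turn":0},
  {"linear":[0,0,-150],"turn":0},
  {"linear":[0,0,-150],"turn":0},
], hand=0)

```text
t: 5.18
eef_pos: [481.7, 344.3, 245.9]
tcp_rot: [3.141, -0.005, 0.675]
ft_force: [-0.3, -0.6, -2.2]
opening: 0.251
```

```bash
python3 - <<'E'
from h import *
plan((500,-60,245,0.1),(464,-404,245,-.523))
p,d=env.read_camera("side");crop(p,150,330,160,310,4.4,"pics/side3.png")
E
```

```text
t 5.17 pos [481.7 344.3 245.9] rot [ 3.1408 -0.005   0.6748] F [-0.3 -0.6 -2.2] op 23.9
[-238.3, 327.1, 0.0] 0.575 rows 6.5
[-481.3, 573.2, -1.0] 1.198 rows 5.5
```

View pics/side3.png

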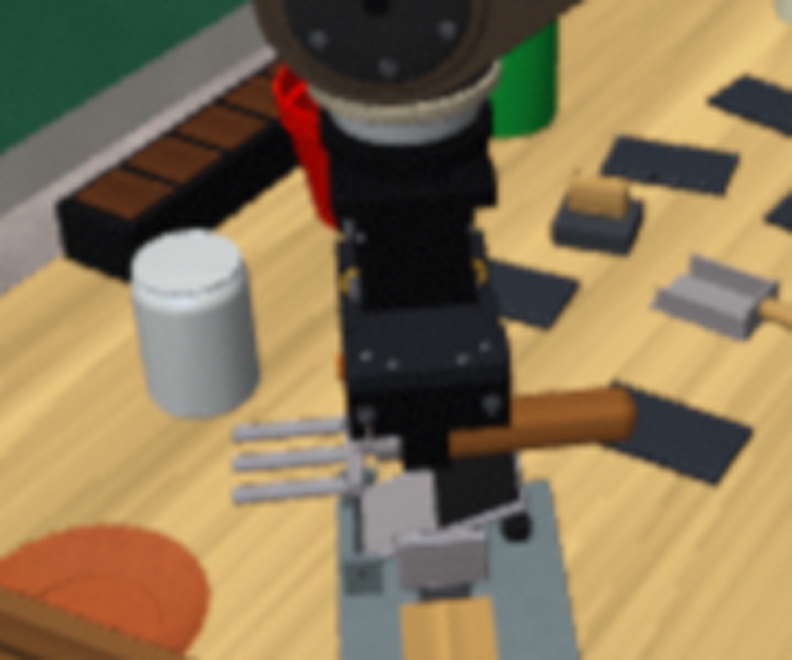

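Request:
play_rows([
  {"linear":[-238,327,0],"turn":0.57},
  {"linear":[-238,327,0],"turn":0.57},
  {"linear":[-238,327,0],"turn":0.57},
  {"linear":[-238,327,0],"turn":0.57},
  {"linear":[-238,327,0],"turn":0.57},
  {"linear":[-238,327,0],"turn":0.57},
  {"linear":[-238,327,0],"turn":0.57},
  {"linear":[-480,580,0],"turn":1.198},
  {"linear":[-480,580,0],"turn":1.198},
  {"linear":[-480,580,0],"turn":1.198},
  {"linear":[-480,580,0],"turn":1.198},
  {"linear":[-480,580,0],"turn":1.198},
  {"linear":[-480,580,0],"turn":1.198},
  {"linear":[-480,580,0],"turn":1.198},
  {"linear":[-480,580,0],"turn":1.198},
])

```text
t: 7.1
eef_pos: [468.4, -408.0, 241.6]
tcp_rot: [-3.141, 0.003, -0.523]
ft_force: [0.2, 0.9, -1.4]
opening: 0.252
```

```bash
python3 - <<'E'
from h import *
plan((470,-407,115,-.523),(470,-407,86,-.523))
for n in("top","side"):
    p,d=env.read_camera(n)
    c=w2px(n,(470,-407,60)).astype(int);x0=max(c[0]-60,0);y0=max(0,c[1]-65);print(x0,y0);crop(p,x0,x0+130,y0,y0+110,5.4,f"pics/{n}4.png")
E
```

```text
t 7.1 pos [ 468.4 -408.   241.6] rot [-3.1406e+00  2.8000e-03 -5.2330e-01] F [ 0.2  0.9 -1.4] op 23.9
[1.3, -1.5, 126.6] -0.0 rows 2.0
[1.3, -1.5, 155.6] -0.0 rows 0.5
367 186
307 101
```

View pics/top4.png

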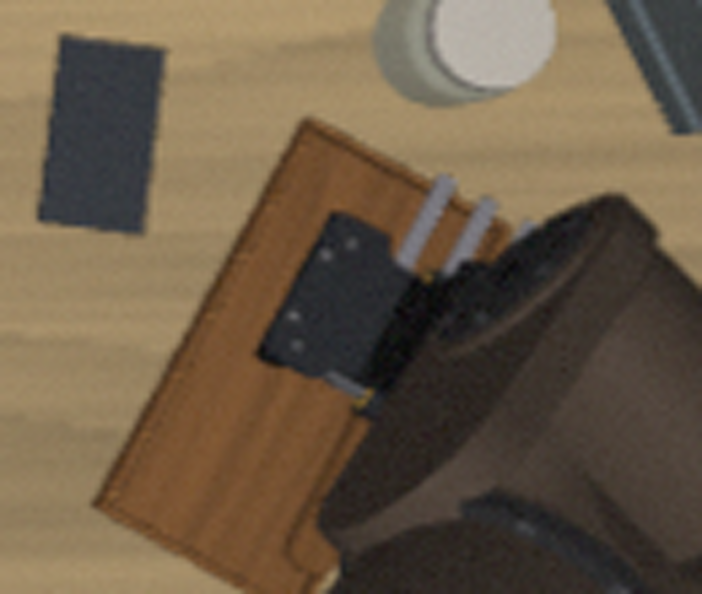

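View pics/side4.png

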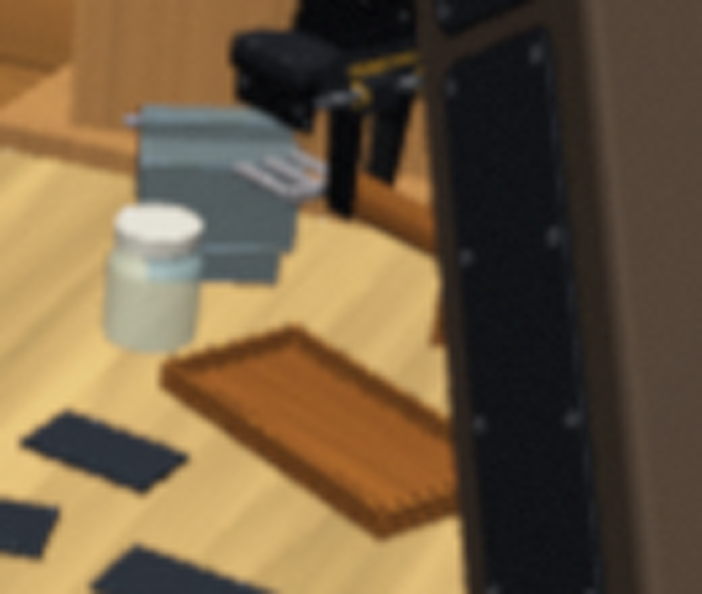

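Request:
play_rows([
  {"linear":[1,-1,60],"turn":0},
  {"linear":[1,-1,115],"turn":0},
  {"linear":[1,-1,140],"turn":0},
  {"linear":[1,-1,150],"turn":0},
  {"linear":[1,-1,155],"turn":0},
  {"linear":[1,-1,156],"turn":0},
  {"linear":[1,-1,156],"turn":0},
])

```text
t: 8.07
eef_pos: [470.3, -408.7, 88.2]
tcp_rot: [3.141, -0.001, -0.523]
ft_force: [-0.9, -0.1, -1.3]
opening: 0.253
```

Request:
play_rows([
  {"linear":[0,0,0],"turn":0},
  {"linear":[0,0,0],"turn":0},
  {"linear":[0,0,0],"turn":0},
  {"linear":[0,0,-10],"turn":0},
  {"linear":[0,0,-50],"turn":0},
  {"linear":[0,0,-100],"turn":0},
  {"linear":[0,0,-150],"turn":0},
  {"linear":[0,0,-150],"turn":0},
], hand=50)

```text
t: 9.07
eef_pos: [470.8, -409.1, 241.8]
tcp_rot: [3.139, -0.007, -0.523]
ft_force: [0.4, 0.2, -0.8]
opening: 0.524
```

```bash
cat > tiles.py <<'E'
from h import *
def tiles(p):
    m=(p.astype(int).max(-1)<75);g=np.zeros_like(m);g[160:280,225:410]=1;m&=g
    n,l,st,ce=cv2.connectedComponentsWithStats(m.astype(np.uint8))
    for i in range(1,n):
        if st[i,4]<150: continue
        a=np.argwhere(l==i)[:,::-1].astype(np.float64)
        w=px2w("top",*ce[i],8)
        q=np.array([px2w("top",*k,8)[:2] for k in a]);c=np.cov(q.T);ev,V=np.linalg.eigh(c);v=V[:,1];yaw=np.arctan2(v[1],v[0]);yaw=(yaw+np.pi/2)%np.pi-np.pi/2
        print(st[i,4],ce[i].round(1),q.mean(0).round(1),"yaw",round(yaw,3))
E
python3 - <<'E'
from tiles import *
for n in("top","side"):
    p,d=env.read_camera(n);np.save(n+"p5.npy",p);cv2.imwrite(f"pics/{n}5.png",p[:,:,::-1])
    if n=="top": tiles(p)
plan((472.1,-173.6,150,-.08))
E
```

```text
611 [270.2 192.2] [645.8  23.4] yaw 0.131
622 [341.9 199.9] [ 620.  -182.4] yaw 0.236
220 [304.5 199.9] [621.8 -75. ] yaw 0.216
645 [385.2 210.8] [ 586.8 -305.2] yaw -0.153
616 [244.  252.2] [474.8 100.9] yaw 0.024Traceback (most recent call last):
  File "<stdin>", line 4, in <module>
  File "tiles.py", line 9, in tiles
    q=np.array([px2w("top",*k,8)[:2] for k in a]);c=np.cov(q.T);ev,V=np.linalg.eigh(c);v=V[:,1];yaw=np.arctan2(v[1],v[0]);yaw=(yaw+np.pi/2)%np.pi-np.pi/2
                ~~~~^^^^^^^^^^^^
  File "h.py", line 5, in px2w
    c=P(name);r=c["R"].T@np.array([(u-c["cx"])/c["fx"],(v-c["cy"])/c["fy"],1.]);o=-c["R"].T@c["t"]
  File "h.py", line 3, in P
    def P(name): return env.camera_params(name)
                        ~~~~~~~~~~~~~~~~~^^^^^^
ValueError: time passes only in moves, steps and waits
```

View pics/top5.png

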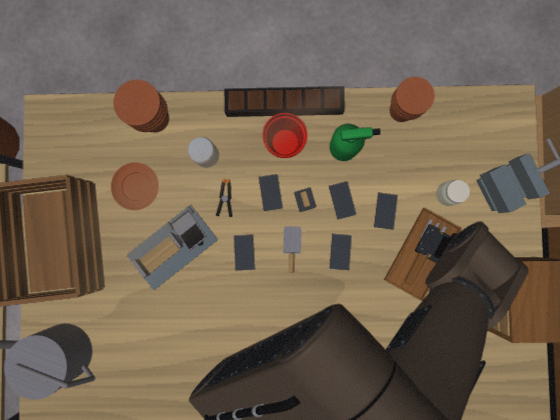

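```bash
sed -i 's/^def P(name).*/_C={}\ndef P(name):\n    if name not in _C: _C[name]=env.camera_params(name)\n    return _C[name]/' h.py
python3 - <<'E'
from tiles import *
p,d=env.read_camera("top");tiles(p)
n="side";p,d=env.read_camera(n);crop(p,300,430,100,210,5.4,"pics/side5.png")
plan((472.1,-173.6,150,-.08))
E
```

```text
612 [270.2 192.2] [645.8  23.4] yaw 0.137
620 [341.9 200. ] [ 620.  -182.3] yaw 0.238
223 [304.5 200. ] [621.7 -75. ] yaw 0.214
645 [385.2 210.7] [ 587.2 -305.3] yaw -0.156
617 [243.9 252.2] [474.8 101. ] yaw 0.02
634 [339.9 251.6] [ 472.3 -173.4] yaw -0.09
t 9.22 pos [ 469.8 -408.2  236.7] rot [-3.1414e+00  9.0000e-04 -5.2320e-01] F [0.6 0.3 0.2] op 50.2
[-115.1, -204.3, 86.9] -0.443 rows 4.0
```

View pics/side5.png

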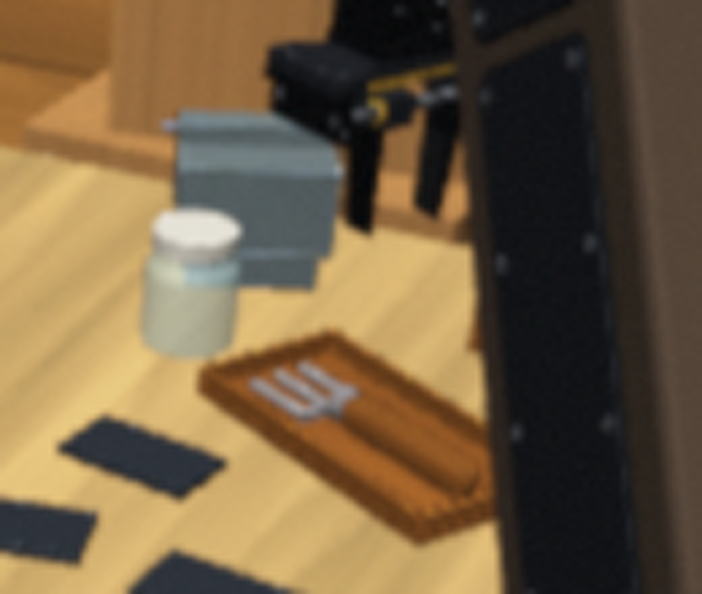

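```bash
python3 - <<'E'
from h import *
plan((587,-305.2,150,-.155),(587,-305.2,79.0,-.155))
E
```

```text
t 9.22 pos [ 469.8 -408.2  236.7] rot [-3.1414e+00  9.0000e-04 -5.2320e-01] F [0.6 0.3 0.2] op 50.2
[50.2, -147.7, 86.7] -0.368 rows 2.9
[50.3, -147.7, 157.7] -0.368 rows 1.1
```

Request:
play_rows([
  {"linear":[25,-74,10],"turn":-0.18},
  {"linear":[50,-148,60],"turn":-0.368},
  {"linear":[50,-148,87],"turn":-0.368},
  {"linear":[50,-148,87],"turn":-0.368},
  {"linear":[50,-148,87],"turn":-0.368},
  {"linear":[50,-148,120],"turn":-0.368},
  {"linear":[50,-148,140],"turn":-0.368},
  {"linear":[50,-148,140],"turn":-0.368},
  {"linear":[50,-148,140],"turn":-0.368},
], hand=80)

```text
t: 10.35
eef_pos: [587.5, -305.9, 98.3]
tcp_rot: [3.141, -0.001, -0.156]
ft_force: [0.6, 0.5, 0.5]
opening: 0.841
```

```bash
python3 - <<'E'
from h import *
plan((587,-305.2,79.0,-.155))
p,d=env.read_camera("side");crop(p,290,390,120,220,5.4,"pics/side6.png")
E
```

```text
t 10.35 pos [ 587.5 -305.9   98.3] rot [ 3.141e+00 -1.200e-03 -1.557e-01] F [0.6 0.5 0.5] op 80.0
[-0.6, -0.6, 19.3] -0.001 rows 0.3
```

View pics/side6.png

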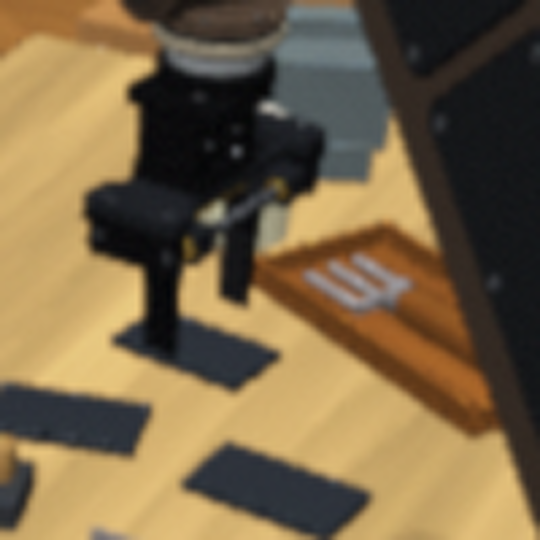

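Request:
play_rows([
  {"linear":[0,0,10],"turn":0},
  {"linear":[0,0,17],"turn":0},
  {"linear":[0,0,19],"turn":0},
  {"linear":[0,0,19],"turn":0},
])

```text
t: 10.9
eef_pos: [587.3, -305.2, 78.1]
tcp_rot: [3.142, 0.0, -0.155]
ft_force: [-0.1, 0.8, -0.2]
opening: 0.842
```

Request:
play_rows([
  {"linear":[0,0,0],"turn":0},
  {"linear":[0,0,0],"turn":0},
  {"linear":[0,0,0],"turn":0},
  {"linear":[0,0,0],"turn":0},
  {"linear":[0,0,0],"turn":0},
], hand=0)

```text
t: 11.52
eef_pos: [587.4, -305.3, 78.2]
tcp_rot: [3.141, -0.0, -0.155]
ft_force: [0.3, -0.4, 0.4]
opening: 0.589
```

```bash
python3 - <<'E'
from h import *
s=env.state();x,y,z=s["eef_pos"];print(s["eef_pos"])
plan((x,y,z+140,-.155),(560,-50,220,.2),(475,339,220,.66))
E
```

```text
[ 587.36365981 -305.30336605   78.23093875]
t 11.53 pos [ 587.4 -305.3   78.2] rot [ 3.1415e+00 -1.0000e-04 -1.5520e-01] F [ 0.3 -0.4  0.4] op 56.0
[0.0, 0.0, -140.0] -0.0 rows 2.2
[-66.5, -248.0, -141.8] -0.355 rows 4.1
[-210.6, -619.2, -141.9] -0.815 rows 6.4
```

Request:
play_rows([
  {"linear":[0,0,-40],"turn":0},
  {"linear":[0,0,-100],"turn":0},
  {"linear":[0,0,-140],"turn":0},
  {"linear":[-17,-62,-141],"turn":-0.09},
  {"linear":[-66,-248,-142],"turn":-0.355},
  {"linear":[-66,-248,-142],"turn":-0.355},
  {"linear":[-66,-248,-142],"turn":-0.355},
  {"linear":[-66,-248,-142],"turn":-0.355},
  {"linear":[-210,-619,-142],"turn":-0.815},
  {"linear":[-210,-619,-142],"turn":-0.815},
  {"linear":[-210,-619,-142],"turn":-0.815},
  {"linear":[-210,-619,-142],"turn":-0.815},
  {"linear":[-210,-619,-142],"turn":-0.815},
  {"linear":[-210,-619,-142],"turn":-0.815},
  {"linear":[-210,-619,-142],"turn":-0.815},
  {"linear":[-210,-619,-142],"turn":-0.815},
])

```text
t: 13.52
eef_pos: [475.5, 339.6, 219.9]
tcp_rot: [3.141, 0.0, 0.662]
ft_force: [-0.2, 0.5, -1.8]
opening: 0.586
```

```bash
python3 - <<'E'
from h import *
p,d=env.read_camera("side");crop(p,190,310,210,320,5.4,"pics/side7.png")
plan((475,339,150,.66))
E
```

```text
t 13.57 pos [475.8 338.5 219.9] rot [3.1413e+00 4.0000e-04 6.6060e-01] F [ 0.7 -0.  -1.6] op 55.5
[-0.3, -0.9, 69.9] 0.001 rows 1.1
```

View pics/side7.png

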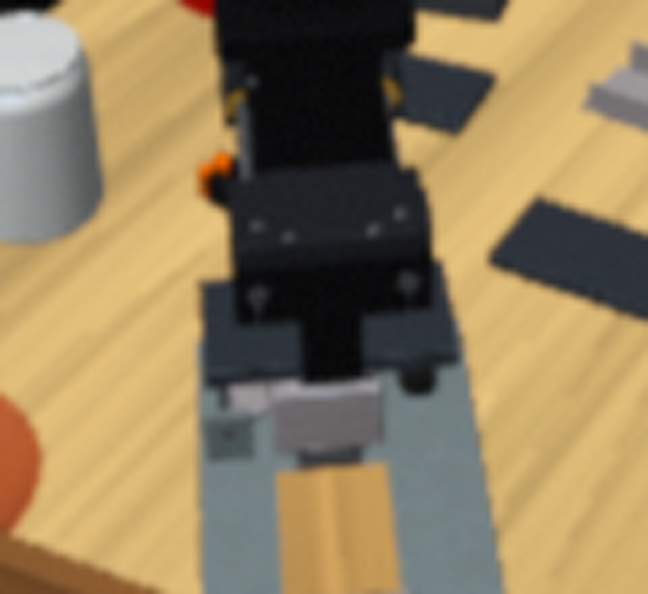

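```bash
cat > ov.py <<'E'
from h import *
def ov(pose,f,x0,x1,y0,y1,s,out,name="top"):
    p=np.load(f)[y0:y1,x0:x1,::-1];im=cv2.resize(p,None,fx=s,fy=s,interpolation=cv2.INTER_CUBIC)
    def poly(pts,col):
        w=tw(pose,pts);a=np.array([(w2px(name,q)-[x0,y0]+.5)*s-.5 for q in w]);cv2.polylines(im,[a.round().astype(int)],True,col,1)
    def rect(x0,x1,y0,y1,z): return [(x0,y0,z),(x1,y0,z),(x1,y1,z),(x0,y1,z)]
    poly(rect(-70,60,-152,82,6),(0,0,255));poly(rect(-28,28,58,70,52),(0,255,0));poly(rect(-25,25,-66,-58,52),(0,255,0));poly(rect(-25,25,-54,54,14),(255,0,0))
    cv2.imwrite(out,im)
if __name__=="__main__":
    ov((.66,475,339),"topp5.npy",120,225,200,300,7,"pics/ov1.png")
E
python3 ov.py; python3 - <<'E'
from h import *
plan((475,339,220,2.231))
E
```

```text
t 13.57 pos [475.8 338.5 219.9] rot [3.1413e+00 4.0000e-04 6.6060e-01] F [ 0.7 -0.  -1.6] op 55.5
[-0.3, -0.8, -0.1] -1.57 rows 8.4
```

View pics/ov1.png

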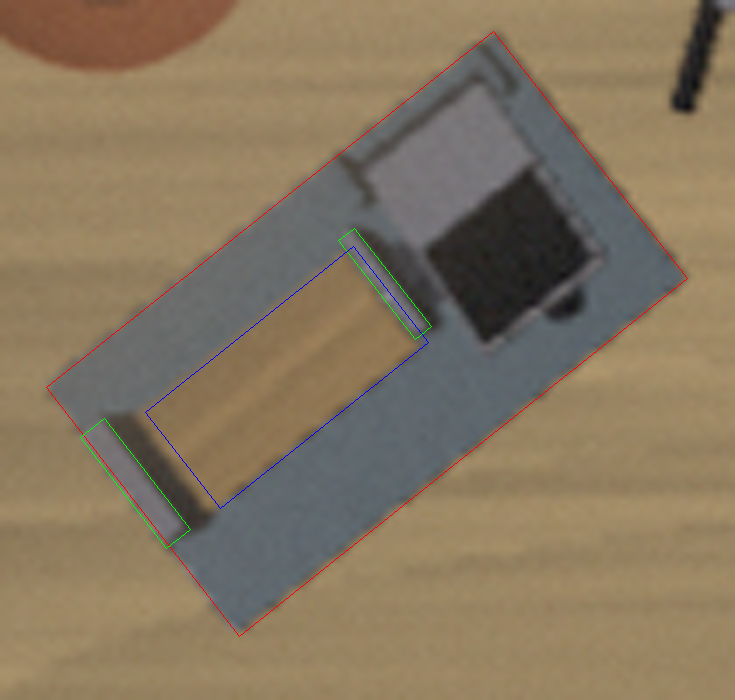

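Request:
play_rows([
  {"linear":[-1,-1,0],"turn":-0.4},
  {"linear":[-1,-1,0],"turn":-1.57},
  {"linear":[-1,-1,0],"turn":-1.57},
  {"linear":[-1,-1,0],"turn":-1.57},
  {"linear":[-1,-1,0],"turn":-1.57},
  {"linear":[-1,-1,0],"turn":-1.57},
  {"linear":[-1,-1,0],"turn":-1.57},
  {"linear":[-1,-1,0],"turn":-1.57},
  {"linear":[-1,-1,0],"turn":-1.57},
  {"linear":[-1,-1,40],"turn":-1.57},
  {"linear":[-1,-1,65],"turn":-1.57},
  {"linear":[-1,-1,65],"turn":-1.57},
  {"linear":[-1,-1,65],"turn":-1.57},
])

```text
t: 15.2
eef_pos: [475.0, 338.3, 156.1]
tcp_rot: [3.141, 0.0, 2.229]
ft_force: [-0.2, 0.8, -0.7]
opening: 0.584
```

```bash
python3 - <<'E'
from h import *
for n in("top","side"):
    p,d=env.read_camera(n);np.save(n+"p8.npy",p)
    c=w2px(n,(475,339,60)).astype(int);x0=max(c[0]-60,0);y0=max(0,c[1]-65);print(x0,y0);crop(p,x0,x0+130,y0,y0+110,5.4,f"pics/{n}8.png")
plan((474.5,339.7,125,2.231),(474.5,339.7,93.5,2.231))
E
```

```text
96 189
191 231
t 15.3 pos [474.8 338.7 156.4] rot [3.1398e+00 4.0000e-04 2.2292e+00] F [ 0.   0.1 -1.1] op 55.8
[1.0, 0.3, 31.4] -0.002 rows 0.5
[1.0, 0.3, 62.9] -0.002 rows 0.5
```

View pics/side8.png

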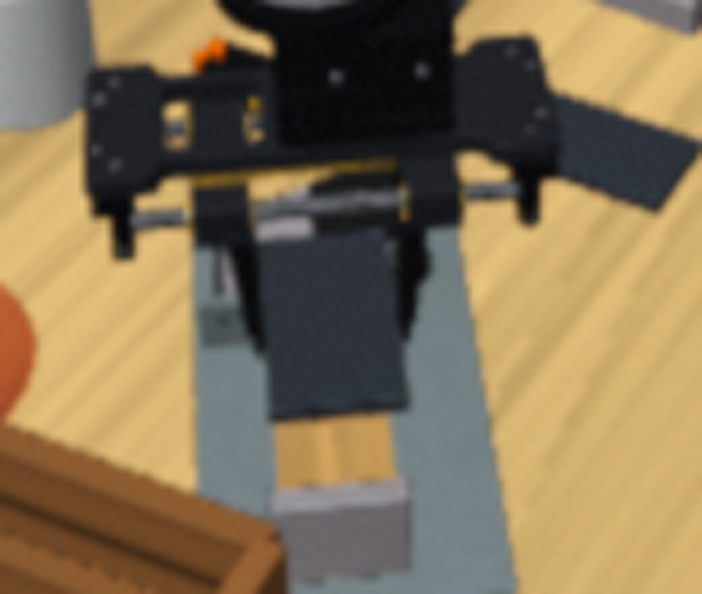

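View pics/top8.png

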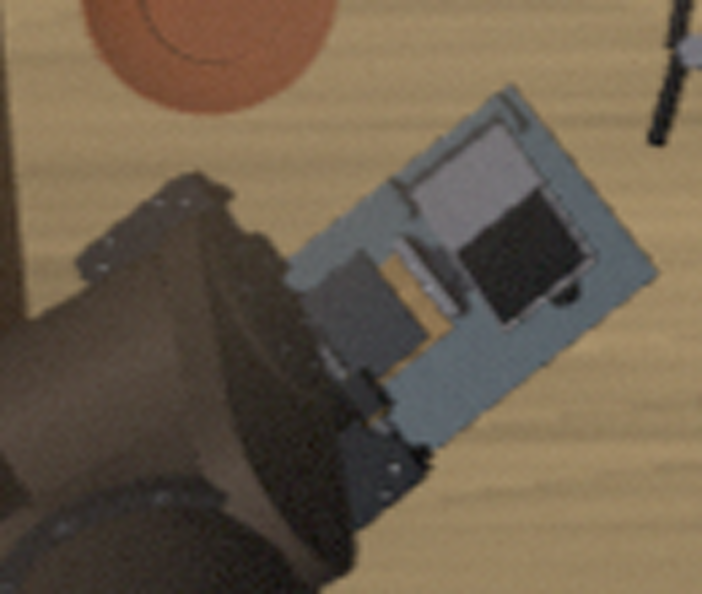

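```bash
python3 - <<'E'
from h import *
g=(2.2292-np.pi/2,474.8,338.7)
for n,o in(("side",[191,231]),("top",[96,189])):
  for q in [(-28,50,78.2),(28,50,78.2),(28,50,86),(-28,50,86),(-28,-50,86),(28,-50,86)]:
    print(n,q,((w2px(n,tw(g,[q])[0])-o+.5)*5.4-.5).round())
E
```

```text
side (-28, 50, 78.2) [407. 409.]
side (28, 50, 78.2) [267. 422.]
side (28, 50, 86) [265. 408.]
side (-28, 50, 86) [406. 395.]
side (-28, -50, 86) [384. 225.]
side (28, -50, 86) [255. 236.]
top (-28, 50, 78.2) [274. 462.]
top (28, 50, 78.2) [206. 375.]
top (28, 50, 86) [201. 375.]
top (-28, 50, 86) [269. 463.]
top (-28, -50, 86) [426. 338.]
top (28, -50, 86) [358. 251.]
```

Request:
play_rows([
  {"linear":[1,0,30],"turn":0},
  {"linear":[1,0,50],"turn":0},
  {"linear":[1,0,58],"turn":0},
  {"linear":[1,0,62],"turn":0},
  {"linear":[1,0,63],"turn":0},
  {"linear":[1,0,63],"turn":0},
])

```text
t: 16.05
eef_pos: [473.7, 339.8, 92.8]
tcp_rot: [3.141, 0.0, 2.23]
ft_force: [-0.3, 0.3, -1.4]
opening: 0.586
```

Request:
play_rows([
  {"linear":[0,0,0],"turn":0},
  {"linear":[0,0,0],"turn":0},
  {"linear":[0,0,0],"turn":0},
  {"linear":[0,0,-20],"turn":0},
  {"linear":[0,0,-60],"turn":0},
  {"linear":[0,0,-120],"turn":0},
  {"linear":[0,0,-120],"turn":0},
  {"linear":[0,0,-120],"turn":0},
], hand=75)

```text
t: 17.05
eef_pos: [473.3, 339.5, 211.8]
tcp_rot: [-3.141, 0.0, 2.23]
ft_force: [-0.2, 0.2, -0.2]
opening: 0.787
```

```bash
python3 - <<'E'
from h import *
p,d=env.read_camera("side");crop(p,190,310,210,320,5.4,"pics/side9.png")
plan((474.8,101,170,3.14+.022),(474.8,101,79,3.14+.022))
E
```

```text
t 17.1 pos [473.2 339.5 211.2] rot [-3.1400e+00 -1.0000e-04  2.2298e+00] F [0.1 0.7 0.8] op 75.1
[-189.6, -144.7, 41.4] -0.932 rows 5.0
[-189.6, -144.5, 132.4] -0.932 rows 1.5
```

View pics/side9.png

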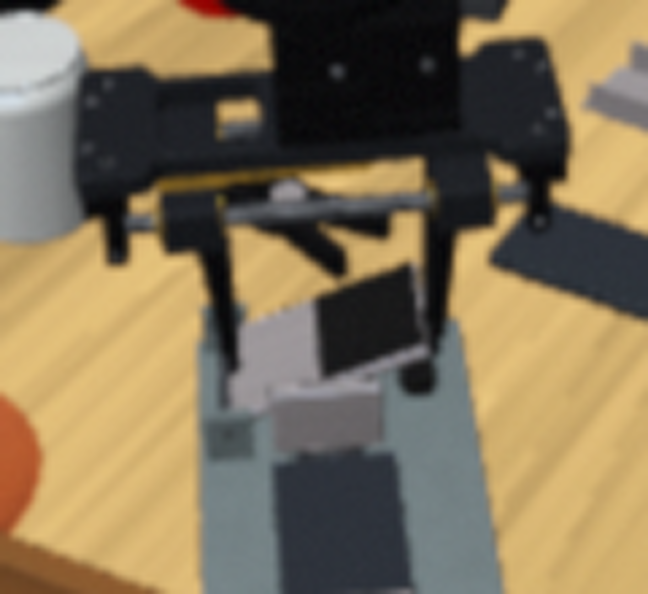

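Request:
play_rows([
  {"linear":[-47,-36,0],"turn":-0.18},
  {"linear":[-95,-72,5],"turn":-0.37},
  {"linear":[-142,-108,20],"turn":-0.56},
  {"linear":[-190,-145,41],"turn":-0.75},
  {"linear":[-190,-145,60],"turn":-0.932},
  {"linear":[-190,-145,80],"turn":-0.932},
  {"linear":[-190,-145,110],"turn":-0.932},
  {"linear":[-190,-145,110],"turn":-0.932},
  {"linear":[-190,-145,110],"turn":-0.932},
], hand=80)

```text
t: 18.23
eef_pos: [475.2, 100.8, 102.3]
tcp_rot: [-3.141, -0.001, -3.121]
ft_force: [0.3, 0.1, 0.3]
opening: 0.84
```

```bash
python3 - <<'E'
from h import *
plan((474.8,100.9,78.6,3.16))
E
```

```text
t 18.23 pos [475.2 100.8 102.3] rot [-3.1414e+00 -9.0000e-04 -3.1213e+00] F [0.3 0.1 0.3] op 79.9
[0.4, 0.2, 23.7] 0.002 rows 33.6
```

Request:
play_rows([
  {"linear":[0,0,12],"turn":0},
  {"linear":[0,0,21],"turn":0},
  {"linear":[0,0,23.5],"turn":0},
  {"linear":[0,0,23.5],"turn":0},
])

```text
t: 18.73
eef_pos: [475.2, 100.7, 78.5]
tcp_rot: [-3.141, -0.0, -3.121]
ft_force: [-0.6, -0.1, -0.8]
opening: 0.839
```

Request:
play_rows([
  {"linear":[0,0,0],"turn":0},
  {"linear":[0,0,0],"turn":0},
  {"linear":[0,0,0],"turn":0},
  {"linear":[0,0,0],"turn":0},
  {"linear":[0,0,0],"turn":0},
], hand=0)

```text
t: 19.35
eef_pos: [475.3, 100.7, 78.9]
tcp_rot: [-3.142, 0.0, -3.121]
ft_force: [0.2, 0.4, 4.5]
opening: 0.581
```

```bash
python3 - <<'E'
from h import *
s=env.state();x,y,z=s["eef_pos"]
plan((x,y,z+110,3.16),(474,340,z+110,2.231),(474,340,z+50,2.231))
E
```

```text
t 19.35 pos [475.3 100.7  78.9] rot [-3.1415e+00  3.0000e-04 -3.1214e+00] F [0.2 0.4 4.5] op 55.2
[-0.0, -0.0, -110.0] 0.002 rows 33.6
[-3.5, 239.2, -110.0] 0.931 rows 5.0
[-3.5, 239.2, -50.0] 0.931 rows 1.0
```

Request:
play_rows([
  {"linear":[0,0,-40],"turn":0},
  {"linear":[0,0,-90],"turn":0},
  {"linear":[0,0,-110],"turn":0},
  {"linear":[-1,48,-110],"turn":0.18},
  {"linear":[-1,96,-110],"turn":0.36},
  {"linear":[-2,144,-110],"turn":0.54},
  {"linear":[-3,192,-110],"turn":0.73},
  {"linear":[-3.5,239,-110],"turn":0.931},
  {"linear":[-3.5,239,-110],"turn":0.931},
  {"linear":[-3.5,239,-85],"turn":0.931},
  {"linear":[-3.5,239,-75],"turn":0.931},
  {"linear":[-3.5,239,-75],"turn":0.931},
  {"linear":[-3.5,239,-75],"turn":0.931},
])

```text
t: 20.98
eef_pos: [474.3, 339.5, 154.3]
tcp_rot: [3.141, 0.0, 2.231]
ft_force: [0.5, -0.3, -1.2]
opening: 0.587
```

```bash
cat > chk.py <<'E'
from h import *
import sys
k=sys.argv[1];zt=float(sys.argv[2])
p,d=env.read_camera("side");crop(p,190,310,210,320,5.4,f"pics/side{k}.png")
s=env.state();g=(s["tcp_rot"][2]-np.pi/2,*s["eef_pos"][:2]);z=s["eef_pos"][2]-78.3
for q in [(-28,50,z),(28,50,z),(28,-50,z+8),(-28,-50,z+8)]: print(((w2px("side",tw(g,[q])[0])-[190,210]+.5)*5.4-.5).round())
plan((474,340,zt,2.231))
E
python3 chk.py 10 101
```

```text
[412. 528.]
[272. 541.]
[260. 355.]
[389. 343.]
t 21.02 pos [474.2 339.6 154.4] rot [3.1408e+00 2.0000e-04 2.2307e+00] F [ 0.1  0.8 -1.4] op 55.5
[0.5, 0.0, 53.4] -0.0 rows 0.9
```

View pics/side10.png

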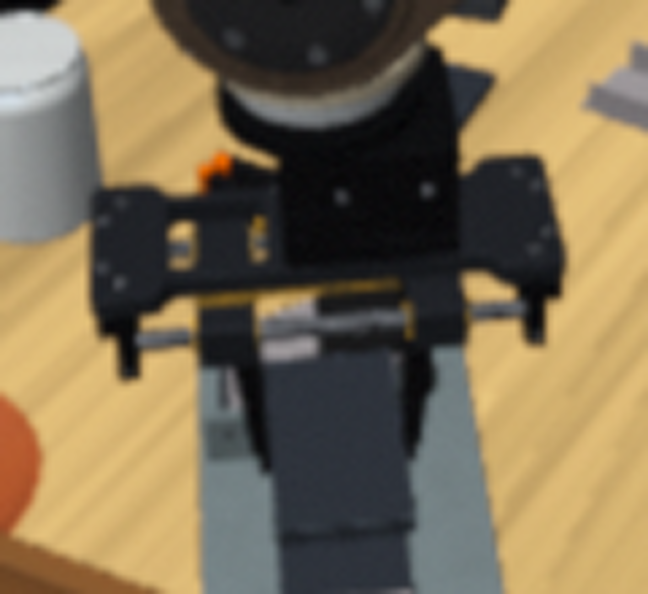

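Request:
play_rows([
  {"linear":[0,0,25],"turn":0},
  {"linear":[0,0,45],"turn":0},
  {"linear":[0,0,51],"turn":0},
  {"linear":[0,0,53],"turn":0},
  {"linear":[0,0,53],"turn":0},
  {"linear":[0,0,53],"turn":0},
])

```text
t: 21.78
eef_pos: [474.1, 339.9, 101.3]
tcp_rot: [3.141, 0.0, 2.231]
ft_force: [0.5, -0.4, -2.2]
opening: 0.586
```

Request:
play_rows([
  {"linear":[0,0,0],"turn":0},
  {"linear":[0,0,0],"turn":0},
  {"linear":[0,0,0],"turn":0},
  {"linear":[0,0,-20],"turn":0},
  {"linear":[0,0,-60],"turn":0},
  {"linear":[0,0,-120],"turn":0},
  {"linear":[0,0,-120],"turn":0},
  {"linear":[0,0,-120],"turn":0},
], hand=75)

```text
t: 22.78
eef_pos: [473.6, 339.6, 220.3]
tcp_rot: [-3.141, 0.0, 2.231]
ft_force: [0.4, 0.1, -0.0]
opening: 0.783
```

```bash
python3 - <<'E'
from tiles import *
p,d=env.read_camera("side");crop(p,190,310,210,320,5.4,"pics/side11.png")
p,d=env.read_camera("top");tiles(p)
plan((645.8,23.4,170,np.pi+.134),(645.8,23.4,101,np.pi+.134))
E
```

```text
626 [270.2 192.3] [645.6  23.2] yaw 0.131
232 [305.4 185.8] [662.6 -78.3] yaw 0.223
623 [341.9 200. ] [ 619.8 -182.3] yaw 0.232
647 [340.  251.6] [ 472.3 -173.5] yaw -0.095
t 22.88 pos [473.5 339.5 219.4] rot [-3.1394e+00 -2.0000e-04  2.2308e+00] F [-0.   0.4 -1.4] op 75.0
[-355.4, -57.6, 49.4] -1.045 rows 5.8
[-355.4, -57.4, 118.4] -1.045 rows 1.1
```

View pics/side11.png

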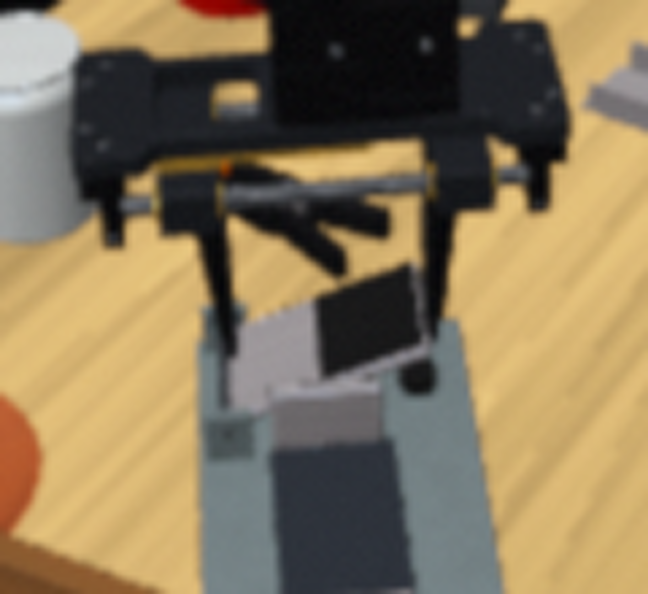

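Request:
play_rows([
  {"linear":[-50,-8,0],"turn":-0.18},
  {"linear":[-110,-18,0],"turn":-0.36},
  {"linear":[-170,-28,10],"turn":-0.54},
  {"linear":[-230,-38,20],"turn":-0.72},
  {"linear":[-290,-48,40],"turn":-0.9},
  {"linear":[-355,-57,50],"turn":-1.045},
  {"linear":[-355,-57,50],"turn":-1.045},
  {"linear":[-355,-57,90],"turn":-1.045},
  {"linear":[-355,-57,118],"turn":-1.045},
  {"linear":[-355,-57,118],"turn":-1.045},
  {"linear":[-355,-57,118],"turn":-1.045},
], hand=80)

```text
t: 24.25
eef_pos: [646.7, 24.8, 103.3]
tcp_rot: [-3.142, 0.0, -3.007]
ft_force: [-0.6, 0.5, 0.1]
opening: 0.84
```

```bash
python3 - <<'E'
from h import *
plan((645.7,23.3,78.6,np.pi+.132))
E
```

```text
t 24.25 pos [646.7  24.8 103.3] rot [-3.1415e+00  3.0000e-04 -3.0075e+00] F [-0.6  0.5  0.1] op 79.9
[1.2, -1.4, 24.7] 0.002 rows 33.6
```

Request:
play_rows([
  {"linear":[1,0,12],"turn":0},
  {"linear":[1,0,21],"turn":0},
  {"linear":[1,0,24.5],"turn":0},
  {"linear":[1,0,24.5],"turn":0},
])

```text
t: 24.75
eef_pos: [645.6, 24.2, 78.2]
tcp_rot: [-3.142, -0.0, -3.007]
ft_force: [-0.3, -1.2, 0.5]
opening: 0.838
```

Request:
play_rows([
  {"linear":[0,0,0],"turn":0},
  {"linear":[0,0,0],"turn":0},
  {"linear":[0,0,0],"turn":0},
  {"linear":[0,0,0],"turn":0},
  {"linear":[0,0,0],"turn":0},
], hand=0)

```text
t: 25.38
eef_pos: [645.6, 24.2, 78.2]
tcp_rot: [-3.141, 0.0, -3.007]
ft_force: [0.1, -0.8, -0.1]
opening: 0.587
```

```bash
python3 - <<'E'
from h import *
s=env.state();x,y,z=s["eef_pos"]
plan((x,y,z+110,-3.007),(474,340,z+110,2.231-2*np.pi),(474,340,z+80,2.231-2*np.pi))
E
```

```text
t 25.38 pos [645.6  24.2  78.2] rot [-3.1415e+00  1.0000e-04 -3.0074e+00] F [ 0.1 -0.8 -0.1] op 55.8
[-0.0, -0.0, -110.0] -0.0 rows 1.8
[127.8, 335.9, -110.0] 1.045 rows 5.8
[127.8, 335.9, -80.0] 1.045 rows 0.5
```

Request:
play_rows([
  {"linear":[0,0,-40],"turn":0},
  {"linear":[0,0,-90],"turn":0},
  {"linear":[0,0,-110],"turn":0},
  {"linear":[21,56,-110],"turn":0.18},
  {"linear":[43,112,-110],"turn":0.36},
  {"linear":[64,168,-110],"turn":0.54},
  {"linear":[85,224,-110],"turn":0.73},
  {"linear":[106,280,-110],"turn":0.9},
  {"linear":[128,336,-110],"turn":1.045},
  {"linear":[128,336,-110],"turn":1.045},
  {"linear":[128,336,-85],"turn":1.045},
  {"linear":[128,336,-78],"turn":1.045},
  {"linear":[128,336,-78],"turn":1.045},
  {"linear":[128,336,-78],"turn":1.045},
])

```text
t: 27.12
eef_pos: [474.2, 339.8, 156.8]
tcp_rot: [3.141, 0.0, 2.23]
ft_force: [0.3, 1.2, -0.9]
opening: 0.586
```

```bash
python3 chk.py 12 109.2
```

```text
[412. 524.]
[272. 538.]
[260. 351.]
[389. 339.]
t 27.18 pos [474.2 339.9 156.8] rot [3.1407e+00 3.0000e-04 2.2305e+00] F [ 0.6  0.4 -1.1] op 55.5
[0.2, -0.1, 47.6] -0.001 rows 0.8
```

View pics/side12.png

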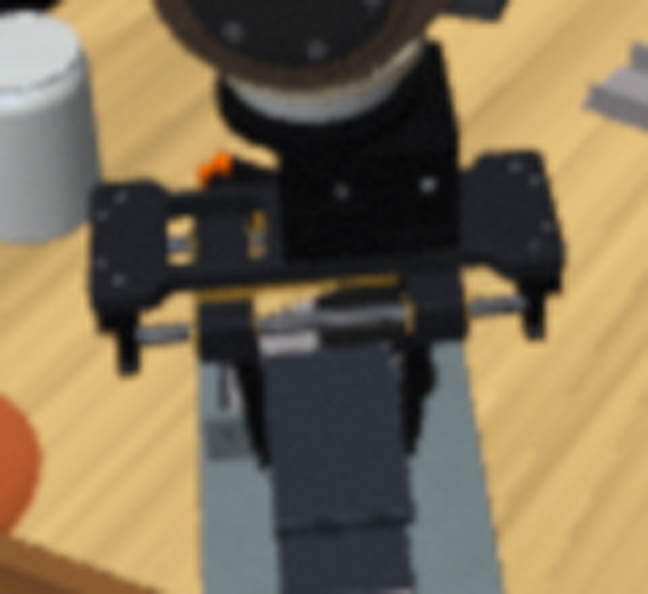

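Same alignment as before (edge ≈ (275,530)–(412,521)). Lower.

Request:
play_rows([
  {"linear":[0,0,25],"turn":0},
  {"linear":[0,0,40],"turn":0},
  {"linear":[0,0,45],"turn":0},
  {"linear":[0,0,47.5],"turn":0},
  {"linear":[0,0,47.5],"turn":0},
  {"linear":[0,0,47.5],"turn":0},
])

```text
t: 27.92
eef_pos: [473.9, 340.2, 109.1]
tcp_rot: [3.141, 0.0, 2.231]
ft_force: [0.1, 0.2, -1.4]
opening: 0.585
```

Request:
play_rows([
  {"linear":[0,0,0],"turn":0},
  {"linear":[0,0,0],"turn":0},
  {"linear":[0,0,0],"turn":0},
  {"linear":[0,0,-20],"turn":0},
  {"linear":[0,0,-60],"turn":0},
  {"linear":[0,0,-120],"turn":0},
  {"linear":[0,0,-120],"turn":0},
  {"linear":[0,0,-120],"turn":0},
], hand=75)

```text
t: 28.92
eef_pos: [473.5, 339.9, 228.3]
tcp_rot: [-3.141, 0.0, 2.231]
ft_force: [-0.3, 0.2, -0.1]
opening: 0.786
```

```bash
python3 - <<'E'
from tiles import *
p,d=env.read_camera("side");crop(p,190,310,210,320,5.4,"pics/side13.png")
p,d=env.read_camera("top");tiles(p)
plan((619.9,-182.3,180,np.pi+.234),(619.9,-182.3,101,np.pi+.234))
E
```

```text
231 [305.4 185.8] [662.5 -78.3] yaw 0.242
628 [342. 200.] [ 620.  -182.5] yaw 0.233
645 [339.9 251.7] [ 472.1 -173.3] yaw -0.092
t 29.02 pos [473.4 339.8 227.4] rot [-3.1393e+00 -2.0000e-04  2.2308e+00] F [ 0.1 -1.4 -0.3] op 75.1
[-502.3, -204.2, 47.7] -1.145 rows 8.7
[-502.3, -204.1, 126.7] -1.145 rows 1.3
```

View pics/side13.png

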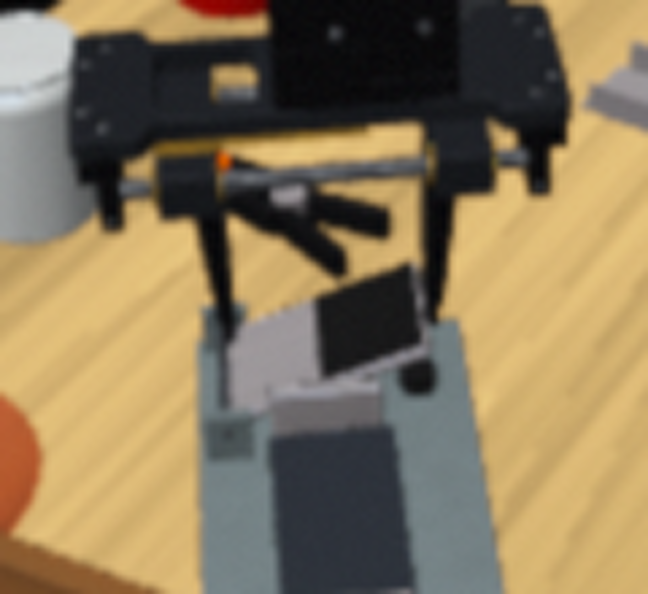

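Request:
play_rows([
  {"linear":[-50,-20,0],"turn":-0.18},
  {"linear":[-107,-44,0],"turn":-0.36},
  {"linear":[-164,-67,0],"turn":-0.54},
  {"linear":[-220,-90,0],"turn":-0.72},
  {"linear":[-277,-113,0],"turn":-0.9},
  {"linear":[-334,-136,10],"turn":-1.08},
  {"linear":[-390,-159,20],"turn":-1.145},
  {"linear":[-446,-182,35],"turn":-1.145},
  {"linear":[-502,-204,48],"turn":-1.145},
  {"linear":[-502,-204,48],"turn":-1.145},
  {"linear":[-502,-204,90],"turn":-1.145},
  {"linear":[-502,-204,127],"turn":-1.145},
  {"linear":[-502,-204,127],"turn":-1.145},
  {"linear":[-502,-204,127],"turn":-1.145},
], hand=80)

```text
t: 30.78
eef_pos: [620.8, -181.2, 102.6]
tcp_rot: [-3.141, 0.0, -2.907]
ft_force: [0.4, -0.0, 1.0]
opening: 0.843
```

```bash
python3 - <<'E'
from h import *
plan((619.9,-182.4,78.6,np.pi+.234))
E
```

```text
t 30.77 pos [ 620.8 -181.2  102.6] rot [-3.1412e+00  5.0000e-04 -2.9069e+00] F [ 0.4 -0.   1. ] op 80.1
[1.1, -1.0, 24.0] 0.001 rows 33.6
```

Request:
play_rows([
  {"linear":[1,-1,12],"turn":0},
  {"linear":[1,-1,21],"turn":0},
  {"linear":[1,-1,24],"turn":0},
  {"linear":[1,-1,24],"turn":0},
])

```text
t: 31.28
eef_pos: [619.6, -182.8, 77.9]
tcp_rot: [-3.142, -0.0, -2.907]
ft_force: [-1.9, 0.5, 2.9]
opening: 0.844
```

Request:
play_rows([
  {"linear":[0,0,0],"turn":0},
  {"linear":[0,0,0],"turn":0},
  {"linear":[0,0,0],"turn":0},
  {"linear":[0,0,0],"turn":0},
  {"linear":[0,0,0],"turn":0},
], hand=0)

```text
t: 31.9
eef_pos: [619.8, -182.8, 78.0]
tcp_rot: [-3.141, 0.0, -2.907]
ft_force: [0.6, 1.3, 5.8]
opening: 0.588
```

```bash
python3 - <<'E'
from h import *
s=env.state();x,y,z=s["eef_pos"]
plan((x,y,z+120,-2.907),(474,340,z+120,2.231-2*np.pi))
E
```

```text
t 31.9 pos [ 619.8 -182.8   78. ] rot [-3.1413e+00  5.0000e-04 -2.9074e+00] F [0.6 1.3 5.8] op 55.9
[-0.1, -0.0, -120.0] -0.0 rows 1.9
[20.4, 542.3, -120.2] 1.145 rows 8.7
```

Request:
play_rows([
  {"linear":[0,0,-40],"turn":0},
  {"linear":[0,0,-90],"turn":0},
  {"linear":[0,0,-120],"turn":0},
  {"linear":[2,54,-120],"turn":0.1},
  {"linear":[4,108,-120],"turn":0.2},
  {"linear":[6,163,-120],"turn":0.3},
  {"linear":[8,217,-120],"turn":0.42},
  {"linear":[10,271,-120],"turn":0.54},
  {"linear":[12,325,-120],"turn":0.66},
  {"linear":[14,380,-120],"turn":0.78},
  {"linear":[16,434,-120],"turn":0.9},
  {"linear":[18,488,-120],"turn":1.03},
  {"linear":[20,542,-120],"turn":1.145},
  {"linear":[20,542,-120],"turn":1.145},
  {"linear":[20,542,-90],"turn":1.145},
  {"linear":[20,542,-78],"turn":1.145},
  {"linear":[20,542,-78],"turn":1.145},
  {"linear":[20,542,-78],"turn":1.145},
])

```text
t: 34.15
eef_pos: [474.9, 339.5, 156.3]
tcp_rot: [3.141, 0.0, 2.23]
ft_force: [0.6, 0.2, -1.8]
opening: 0.586
```

```bash
python3 chk.py 14 117.2
```

```text
[411. 524.]
[271. 537.]
[259. 351.]
[388. 339.]
t 34.2 pos [474.8 339.6 156.5] rot [3.1405e+00 3.0000e-04 2.2305e+00] F [ 0.   0.3 -1.2] op 55.7
[0.8, -0.5, 39.3] -0.001 rows 0.6
```

View pics/side14.png

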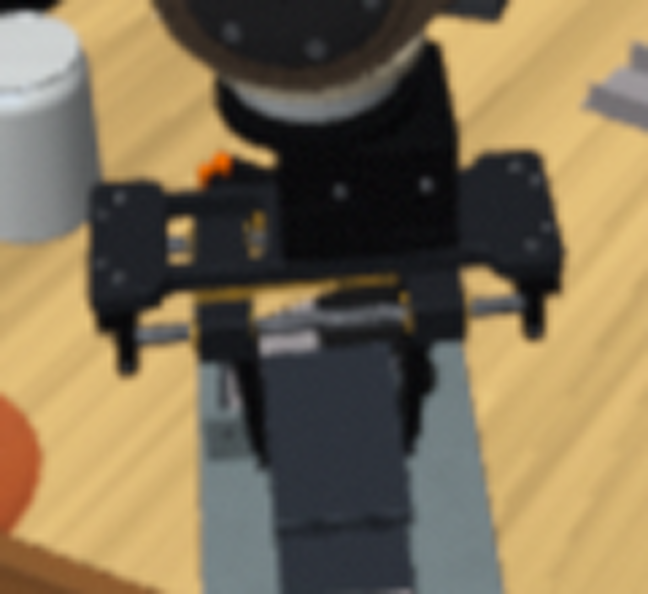

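Request:
play_rows([
  {"linear":[1,-0.5,20],"turn":0},
  {"linear":[1,-0.5,32],"turn":0},
  {"linear":[1,-0.5,37],"turn":0},
  {"linear":[1,-0.5,39],"turn":0},
  {"linear":[1,-0.5,39],"turn":0},
  {"linear":[1,-0.5,39],"turn":0},
])

```text
t: 34.95
eef_pos: [473.5, 340.3, 117.1]
tcp_rot: [3.141, 0.0, 2.231]
ft_force: [0.3, -1.0, -1.2]
opening: 0.586
```

Request:
play_rows([
  {"linear":[0,0,0],"turn":0},
  {"linear":[0,0,0],"turn":0},
  {"linear":[0,0,0],"turn":0},
  {"linear":[0,0,-20],"turn":0},
  {"linear":[0,0,-60],"turn":0},
  {"linear":[0,0,-110],"turn":0},
  {"linear":[0,0,-110],"turn":0},
  {"linear":[0,0,-110],"turn":0},
], hand=75)

```text
t: 35.95
eef_pos: [473.1, 340.1, 226.2]
tcp_rot: [-3.141, 0.0, 2.231]
ft_force: [0.1, 0.3, -1.3]
opening: 0.785
```

```bash
python3 - <<'E'
from tiles import *
p,d=env.read_camera("side");crop(p,190,310,210,320,5.4,"pics/side15.png")
p,d=env.read_camera("top");tiles(p)
plan((472.2,-173.4,180,np.pi-.09),(472.2,-173.4,101,np.pi-.09))
E
```

```text
233 [305.4 185.7] [662.8 -78.4] yaw 0.227
648 [340.  251.7] [ 472.1 -173.5] yaw -0.097
t 36.05 pos [473.  340.  225.4] rot [-3.1395e+00 -2.0000e-04  2.2307e+00] F [-0.2  0.2 -0.1] op 74.8
[-405.1, -315.3, 46.0] -0.821 rows 8.2
[-405.1, -315.2, 125.0] -0.821 rows 1.3
```

View pics/side15.png

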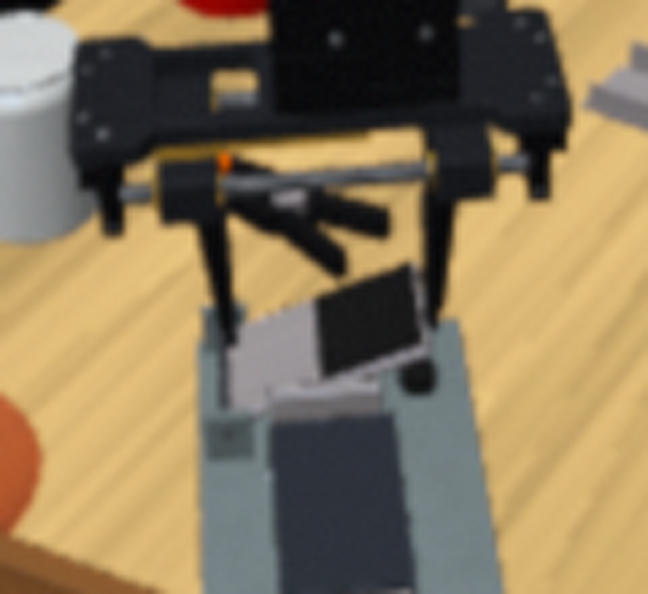

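Request:
play_rows([
  {"linear":[-50,-39,0],"turn":-0.1},
  {"linear":[-95,-74,0],"turn":-0.2},
  {"linear":[-140,-109,0],"turn":-0.3},
  {"linear":[-185,-144,0],"turn":-0.4},
  {"linear":[-230,-179,0],"turn":-0.5},
  {"linear":[-275,-214,10],"turn":-0.6},
  {"linear":[-320,-249,20],"turn":-0.7},
  {"linear":[-362,-282,35],"turn":-0.821},
  {"linear":[-405,-315,46],"turn":-0.821},
  {"linear":[-405,-315,46],"turn":-0.821},
  {"linear":[-405,-315,90],"turn":-0.821},
  {"linear":[-405,-315,123],"turn":-0.821},
  {"linear":[-405,-315,123],"turn":-0.821},
  {"linear":[-405,-315,123],"turn":-0.821},
], hand=80)

```text
t: 37.8
eef_pos: [473.1, -172.4, 104.4]
tcp_rot: [-3.142, 0.0, 3.052]
ft_force: [0.5, -1.3, 0.5]
opening: 0.845
```

```bash
python3 - <<'E'
from h import *
plan((472.2,-173.4,78.8,np.pi-.093))
E
```

```text
t 37.8 pos [ 473.1 -172.4  104.4] rot [-3.1415e+00  1.0000e-04  3.0523e+00] F [ 0.5 -1.3  0.5] op 80.4
[0.8, -1.0, 25.6] 0.004 rows 0.4
```

Request:
play_rows([
  {"linear":[1,-1,12],"turn":0},
  {"linear":[1,-1,21],"turn":0},
  {"linear":[1,-1,25],"turn":0},
  {"linear":[1,-1,25],"turn":0},
])

```text
t: 38.3
eef_pos: [471.7, -173.7, 78.5]
tcp_rot: [3.141, -0.0, 3.052]
ft_force: [-0.8, -0.2, -0.7]
opening: 0.843
```

Request:
play_rows([
  {"linear":[0,0,0],"turn":0},
  {"linear":[0,0,0],"turn":0},
  {"linear":[0,0,0],"turn":0},
  {"linear":[0,0,0],"turn":0},
  {"linear":[0,0,0],"turn":0},
], hand=0)

```text
t: 38.92
eef_pos: [471.8, -173.7, 78.9]
tcp_rot: [-3.141, 0.0, 3.052]
ft_force: [-0.5, 0.9, 2.0]
opening: 0.589
```

```bash
python3 - <<'E'
from h import *
s=env.state();x,y,z=s["eef_pos"]
plan((x,y,z+120,3.048),(474,340,z+120,2.231))
E
```

```text
t 38.92 pos [ 471.8 -173.7   78.9] rot [-3.1414e+00  2.0000e-04  3.0518e+00] F [-0.5  0.9  2. ] op 56.0
[-0.0, -0.0, -120.0] 0.004 rows 1.9
[43.8, 511.8, -120.1] 0.821 rows 8.2
```

Request:
play_rows([
  {"linear":[0,0,-40],"turn":0},
  {"linear":[0,0,-90],"turn":0},
  {"linear":[0,0,-120],"turn":0},
  {"linear":[4,51,-120],"turn":0.08},
  {"linear":[8,102,-120],"turn":0.16},
  {"linear":[12,153,-120],"turn":0.24},
  {"linear":[17,204,-120],"turn":0.32},
  {"linear":[21,255,-120],"turn":0.4},
  {"linear":[26,306,-120],"turn":0.48},
  {"linear":[30,357,-120],"turn":0.56},
  {"linear":[35,408,-120],"turn":0.64},
  {"linear":[39,460,-120],"turn":0.73},
  {"linear":[44,511,-120],"turn":0.821},
  {"linear":[44,511,-120],"turn":0.821},
  {"linear":[44,511,-90],"turn":0.821},
  {"linear":[44,511,-78],"turn":0.821},
  {"linear":[44,511,-78],"turn":0.821},
  {"linear":[44,511,-78],"turn":0.821},
])

```text
t: 41.18
eef_pos: [474.2, 338.9, 157.4]
tcp_rot: [3.141, 0.0, 2.23]
ft_force: [-0.2, 0.4, -1.5]
opening: 0.584
```

```bash
python3 chk.py 16 125.4
```

```text
[413. 522.]
[273. 535.]
[261. 348.]
[390. 337.]
t 41.23 pos [474.1 339.  157.5] rot [3.1405e+00 3.0000e-04 2.2305e+00] F [-0.7 -0.9 -1.7] op 55.7
[0.9, 0.4, 32.1] -0.001 rows 0.5
```

View pics/side16.png

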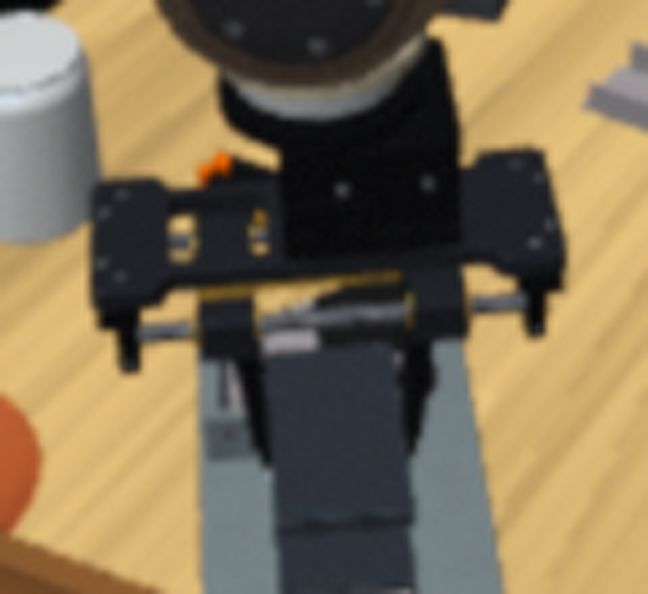

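Request:
play_rows([
  {"linear":[0.5,0.5,15],"turn":0},
  {"linear":[0.5,0.5,25],"turn":0},
  {"linear":[0.5,0.5,30],"turn":0},
  {"linear":[0.5,0.5,31.8],"turn":0},
  {"linear":[0.5,0.5,31.8],"turn":0},
  {"linear":[0.5,0.5,31.8],"turn":0},
])

```text
t: 41.98
eef_pos: [474.0, 339.9, 124.9]
tcp_rot: [3.141, 0.0, 2.231]
ft_force: [0.0, 0.1, -0.6]
opening: 0.584
```

Request:
play_rows([
  {"linear":[0,0,0],"turn":0},
  {"linear":[0,0,0],"turn":0},
  {"linear":[0,0,0],"turn":0},
  {"linear":[0,0,-20],"turn":0},
  {"linear":[0,0,-60],"turn":0},
  {"linear":[0,0,-100],"turn":0},
  {"linear":[0,0,-100],"turn":0},
  {"linear":[0,0,-100],"turn":0},
], hand=75)

```text
t: 42.98
eef_pos: [473.6, 339.7, 224.4]
tcp_rot: [-3.141, 0.0, 2.231]
ft_force: [-0.0, -0.6, -0.7]
opening: 0.788
```

```bash
python3 - <<'E'
from h import *
p,d=env.read_camera("side");np.save("sidep17.npy",p);crop(p,190,310,210,330,5,"pics/side17.png")
pad=tw((.66,474.4,339.8),[(-28,-107.5,53),(-35,-107.5,26)]);print(pad)
plan((pad[0][0],pad[0][1],225,2.231),(*pad[0][:2],140,2.231))
E
```

```text
[[518.19027911 237.70856326  53.        ]
 [512.66033348 233.41674529  26.        ]]
t 43.02 pos [473.5 339.7 223.9] rot [-3.1400e+00 -1.0000e-04  2.2308e+00] F [ 0.9 -1.3  1.6] op 75.1
[-107.9, -27.2, -1.1] -0.0 rows 1.8
[-107.9, -27.1, 83.9] -0.0 rows 1.4
```

View pics/side17.png

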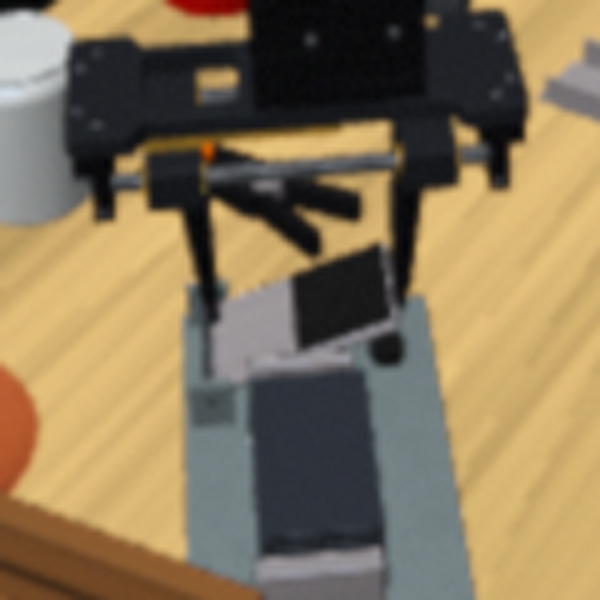

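Request:
play_rows([
  {"linear":[-54,-14,0],"turn":0},
  {"linear":[-108,-27,0],"turn":0},
  {"linear":[-108,-27,0],"turn":0},
  {"linear":[-108,-27,50],"turn":0},
  {"linear":[-108,-27,78],"turn":0},
  {"linear":[-108,-27,78],"turn":0},
  {"linear":[-108,-27,78],"turn":0},
], hand=0)

```text
t: 43.9
eef_pos: [518.8, 238.5, 147.4]
tcp_rot: [3.141, 0.0, 2.231]
ft_force: [0.6, -0.2, 0.2]
opening: 0.11
```

```bash
python3 - <<'E'
from h import *
for n in("top","side"):
    p,d=env.read_camera(n)
    c=w2px(n,(518,238,60)).astype(int);x0=max(c[0]-60,0);y0=max(0,c[1]-65);print(x0,y0);crop(p,x0,x0+130,y0,y0+110,5.4,f"pics/{n}18.png")
plan((518,237.7,132,2.231),(512.7,233.4,103,2.231))
E
```

```text
132 172
199 199
t 44.0 pos [519.  238.4 148. ] rot [3.1401e+00 6.0000e-04 2.2312e+00] F [ 0.  -0.8 -0.6] op 3.2
[0.1, -1.2, 16.0] 0.0 rows 0.3
[-0.1, -8.1, 45.0] 0.0 rows 0.5
```

View pics/side18.png

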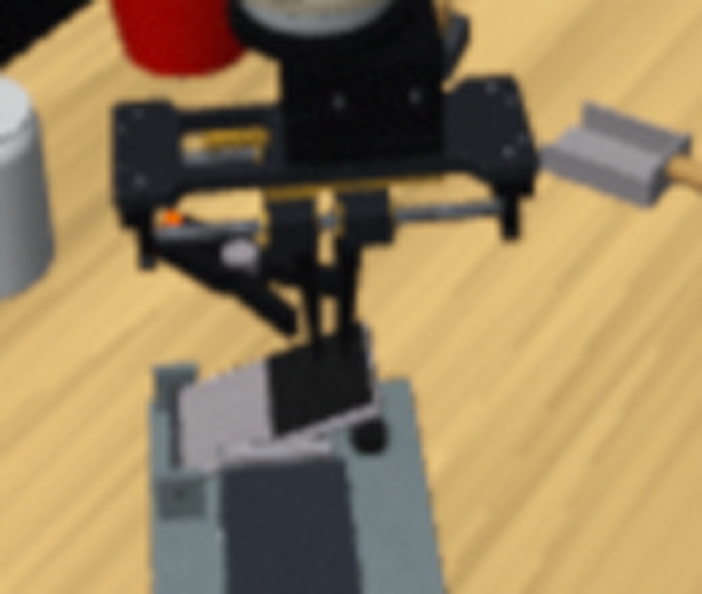

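View pics/top18.png

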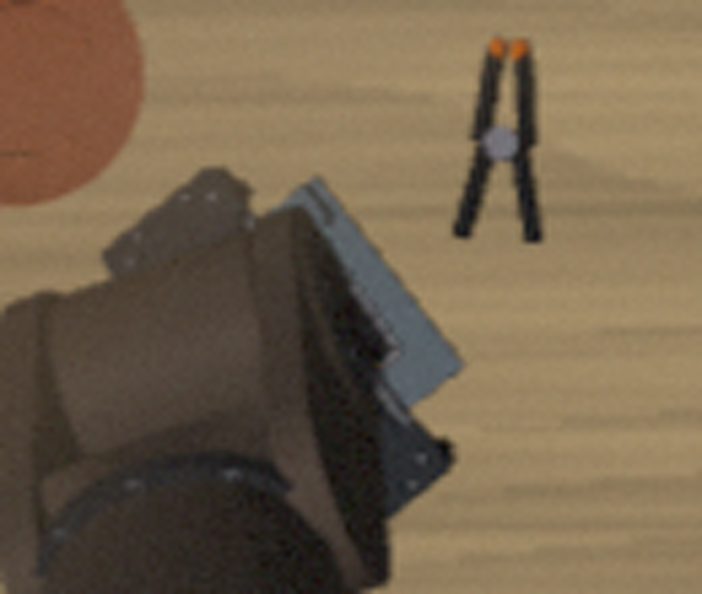

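Request:
play_rows([
  {"linear":[0,-1,8],"turn":0},
  {"linear":[0,-1,14],"turn":0},
  {"linear":[0,-1.5,18],"turn":0},
  {"linear":[0,-3,22],"turn":0},
  {"linear":[0,-4,26],"turn":0},
  {"linear":[0,-5,30],"turn":0},
  {"linear":[0,-6,34],"turn":0},
  {"linear":[0,-7,38],"turn":0},
  {"linear":[0,-8,41],"turn":0},
  {"linear":[0,-8,41],"turn":0},
])

```text
t: 45.25
eef_pos: [512.9, 233.5, 106.3]
tcp_rot: [3.14, 0.0, 2.231]
ft_force: [0.2, 3.2, 7.0]
opening: 0.006
```

Request:
play_rows([
  {"linear":[0,0,2],"turn":0},
  {"linear":[0,0,3],"turn":0},
  {"linear":[0,0,3],"turn":0},
])

```text
t: 45.62
eef_pos: [512.8, 233.4, 103.7]
tcp_rot: [3.14, 0.0, 2.231]
ft_force: [-2.9, 1.7, 12.1]
opening: 0.004
```

Request:
play_rows([
  {"linear":[0,0,1],"turn":0},
  {"linear":[0,0,1],"turn":0},
])

```text
t: 45.88
eef_pos: [512.8, 233.4, 103.5]
tcp_rot: [3.139, 0.001, 2.231]
ft_force: [-4.7, -0.3, 22.1]
opening: 0.005
```

Request:
play_rows([
  {"linear":[0,0,1],"turn":0},
  {"linear":[0,0,1],"turn":0},
])

```text
t: 46.12
eef_pos: [512.8, 233.4, 103.2]
tcp_rot: [3.139, 0.001, 2.231]
ft_force: [-7.1, -0.7, 32.5]
opening: 0.009
```

Request:
play_rows([
  {"linear":[0,0,0],"turn":0},
  {"linear":[0,0,0],"turn":0},
  {"linear":[0,0,0],"turn":0},
  {"linear":[0,0,0],"turn":0},
  {"linear":[0,0,0],"turn":0},
  {"linear":[0,0,0],"turn":0},
  {"linear":[0,0,0],"turn":0},
  {"linear":[0,0,0],"turn":0},
  {"linear":[0,0,0],"turn":0},
  {"linear":[0,0,0],"turn":0},
  {"linear":[0,0,0],"turn":0},
  {"linear":[0,0,0],"turn":0},
])

```text
t: 47.62
eef_pos: [512.8, 233.4, 103.2]
tcp_rot: [3.139, 0.001, 2.231]
ft_force: [-7.7, -1.6, 31.8]
opening: 0.007
```

```bash
python3 - <<'E'
from h import *
p,d=env.read_camera("side");crop(p,190,310,210,330,5,"pics/side19.png")
E
```

```text
(no output)
```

View pics/side19.png

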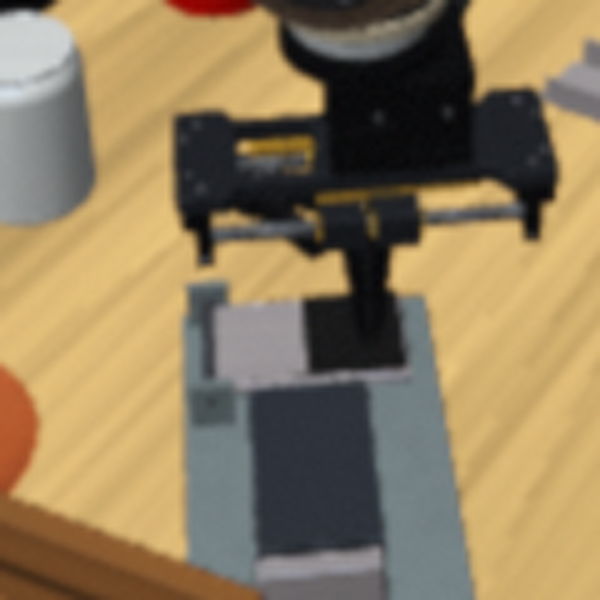

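Request:
play_rows([
  {"linear":[0,0,-3],"turn":0},
  {"linear":[0,1,-8],"turn":0},
  {"linear":[0,2,-14],"turn":0},
  {"linear":[0,4,-20],"turn":0},
  {"linear":[0,6,-26],"turn":0},
  {"linear":[0,7,-32],"turn":0},
  {"linear":[0,7,-60],"turn":0},
  {"linear":[0,7,-110],"turn":0},
  {"linear":[0,7,-110],"turn":0},
])

```text
t: 48.8
eef_pos: [518.9, 237.7, 213.9]
tcp_rot: [3.136, 0.002, 2.231]
ft_force: [-1.3, 0.0, -0.4]
opening: 0.006
```

```bash
python3 - <<'E'
from h import *
plan((560,-60,213,.3))
E
```

```text
t 48.8 pos [518.9 237.7 213.9] rot [3.1363e+00 2.0000e-03 2.2309e+00] F [-1.3  0.  -0.4] op 0.6
[-260.4, -150.1, 0.6] 1.931 rows 10.3
```

```bash
python3 - <<'E'
from h import *
p,d=env.read_camera("top");np.save("topp20.npy",p)
crop(p,280,330,165,205,14,"pics/w20.png");crop(p,120,225,200,300,6,"pics/sq20.png")
p,d=env.read_camera("side");np.save("sidep20.npy",p);crop(p,190,340,180,330,4,"pics/side20.png")
E
```

```text
(no output)
```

View pics/w20.png

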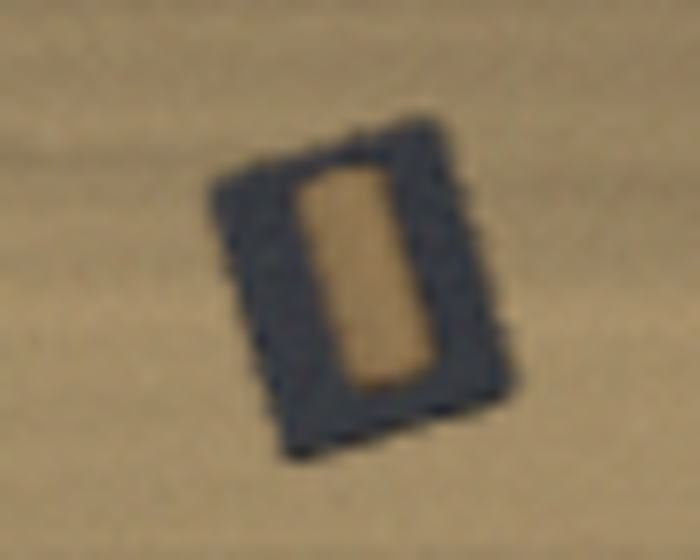

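View pics/side20.png

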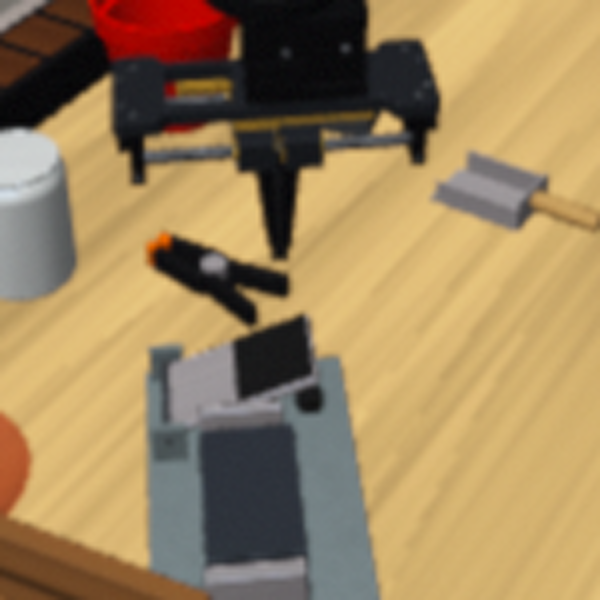

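View pics/sq20.png

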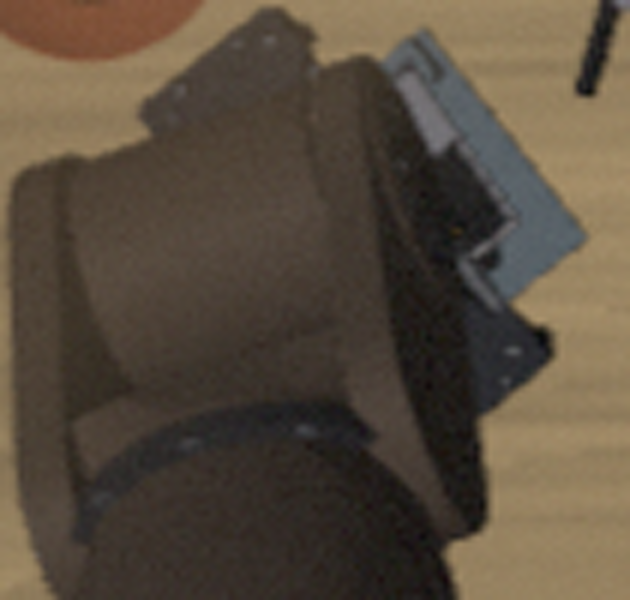

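```bash
python3 - <<'E'
from h import *
f=lambda u,v,z:px2w("top",(u+.5)/14+280-.5,(v+.5)/14+165-.5,z)
b=np.array([f(*q,48) for q in[(297,190),(382,170),(440,368),(360,390)]])[:,:2]
B=np.array([f(*q,18) for q in[(212,190),(440,118),(515,392),(290,460)]])[:,:2]
for k in(b,B):
    print(k.mean(0).round(1));e=k[0]+k[1]-k[2]-k[3];print(np.arctan2(e[1],e[0]).round(3),np.linalg.norm(e)/2,np.linalg.norm(k[0]-k[1]))
plan((663,-79,200,.23+np.pi),(663,-79,130,.23+np.pi))
E
```

```text
[662.3 -78.3]
0.275 41.67803010217247 17.45501459497128
[663.2 -78.4]
0.254 57.88199282603338 48.890820249041326
t 48.9 pos [517.8 237.3 210.7] rot [3.1413e+00 2.0000e-04 2.2308e+00] F [-0.3 -0.8 -0.4] op 0.8
[-338.9, -79.2, 10.8] -1.141 rows 6.1
[-338.9, -79.2, 80.8] -1.141 rows 1.1
```

Request:
play_rows([
  {"linear":[-56,-13,0],"turn":-0.18},
  {"linear":[-112,-26,0],"turn":-0.36},
  {"linear":[-168,-39,0],"turn":-0.54},
  {"linear":[-224,-52,0],"turn":-0.72},
  {"linear":[-281,-66,5],"turn":-0.9},
  {"linear":[-338,-79,10],"turn":-1.08},
  {"linear":[-338,-79,10],"turn":-1.16},
  {"linear":[-338,-79,50],"turn":-1.16},
  {"linear":[-338,-79,70],"turn":-1.16},
  {"linear":[-338,-79,70],"turn":-1.16},
  {"linear":[-338,-79,70],"turn":-1.16},
], hand=45)

```text
t: 50.28
eef_pos: [663.2, -78.0, 141.6]
tcp_rot: [-3.141, 0.001, -2.892]
ft_force: [-0.4, -0.6, -0.3]
opening: 0.477
```

```bash
python3 - <<'E'
from h import *
print(px2w("top",285,135,110))
plan((662.8,-78.4,102.6,.25-np.pi))
p,d=env.read_camera("side");crop(p,220,360,120,240,5,"pics/side21.png")
E
```

```text
[790.53262456 -22.08383032 110.        ]
t 50.27 pos [663.2 -78.  141.6] rot [-3.1411e+00  7.0000e-04 -2.8921e+00] F [-0.4 -0.6 -0.3] op 45.3
[0.5, -0.3, 39.0] -0.001 rows 0.6
```

View pics/side21.png

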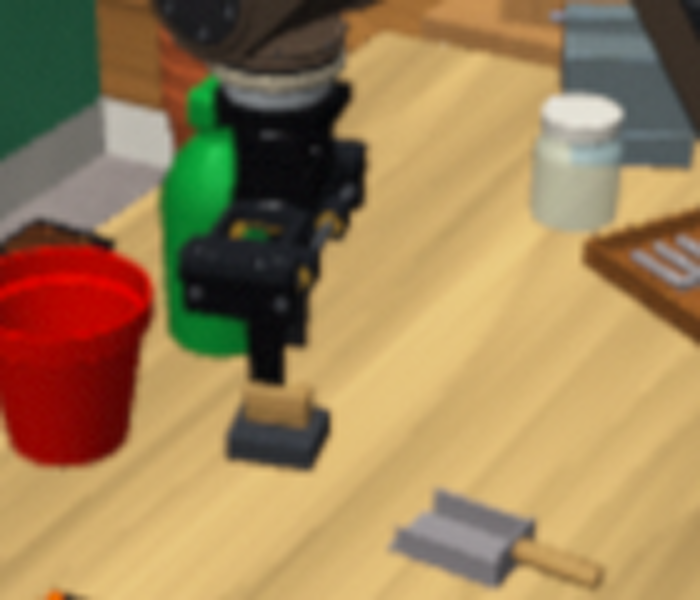

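```bash
python3 - <<'E'
from h import *
print(px2w("side",263,186,0), px2w("top",345,143,120))
E
```

```text
[ 776.237722   -182.69352225    0.        ] [ 764.05000061 -181.05316825  120.        ]
```

Request:
play_rows([
  {"linear":[0.5,0,20],"turn":0},
  {"linear":[0.5,0,33],"turn":0},
  {"linear":[0.5,0,39],"turn":0},
  {"linear":[0.5,0,39],"turn":0},
])

```text
t: 50.82
eef_pos: [662.1, -78.2, 101.3]
tcp_rot: [3.141, -0.001, -2.892]
ft_force: [-0.0, 0.2, 0.3]
opening: 0.473
```

Request:
play_rows([
  {"linear":[0,0,0],"turn":0},
  {"linear":[0,0,0],"turn":0},
  {"linear":[0,0,0],"turn":0},
  {"linear":[0,0,0],"turn":0},
  {"linear":[0,0,0],"turn":0},
  {"linear":[0,0,0],"turn":0},
], hand=0)

```text
t: 51.58
eef_pos: [662.4, -78.2, 102.2]
tcp_rot: [-3.141, 0.0, -2.892]
ft_force: [-1.2, 1.9, 4.7]
opening: 0.189
```

```bash
python3 - <<'E'
from h import *
c=tw((.66,474.2,339.8),[(0,7.25,0)])[0];print(c)
s=env.state();x,y,z=s["eef_pos"]
plan((x,y,z+100,-2.892),(c[0],c[1],z+120,2.231-2*np.pi))
E
```

```text
[469.75490282 345.52744368   0.        ]
t 51.58 pos [662.4 -78.2 102.2] rot [-3.1414e+00  3.0000e-04 -2.8924e+00] F [-1.2  1.9  4.7] op 18.0
[-0.0, -0.0, -100.0] -0.0 rows 1.6
[82.1, 458.1, -120.1] 1.16 rows 7.5
```

Request:
play_rows([
  {"linear":[0,0,-30],"turn":0},
  {"linear":[0,0,-70],"turn":0},
  {"linear":[0,0,-100],"turn":0},
  {"linear":[10,56,-110],"turn":0.14},
  {"linear":[20,112,-120],"turn":0.28},
  {"linear":[30,168,-120],"turn":0.42},
  {"linear":[40,224,-120],"turn":0.56},
  {"linear":[50,280,-120],"turn":0.7},
  {"linear":[60,336,-120],"turn":0.85},
  {"linear":[70,392,-120],"turn":1.0},
  {"linear":[82,458,-120],"turn":1.16},
  {"linear":[82,458,-120],"turn":1.16},
  {"linear":[82,458,-105],"turn":1.16},
  {"linear":[82,458,-85],"turn":1.16},
  {"linear":[82,458,-85],"turn":1.16},
  {"linear":[82,458,-85],"turn":1.16},
])

```text
t: 53.58
eef_pos: [470.5, 344.6, 186.9]
tcp_rot: [-3.141, 0.0, 2.23]
ft_force: [0.2, -0.1, -2.9]
opening: 0.187
```

```bash
python3 - <<'E'
from h import *
n="side";p,d=env.read_camera(n);crop(p,190,310,210,330,5,"pics/side22.png")
s=env.state();g=(s["tcp_rot"][2]-np.pi/2,*s["eef_pos"][:2]);z=s["eef_pos"][2]-102.2
for q in [(-25,30,z),(25,30,z),(25,30,z+22),(-25,30,z+22)]: print(((w2px("side",tw(g,[q])[0])-[190,210]+.5)*5-.5).round())
pp=(.66,474.2,339.8);print("pile")
for q in [(-28,57.25,54),(28,57.25,54),(28,-42.75,54),(-28,-42.75,54)]: print(((w2px("side",tw(pp,[q])[0])-[190,210]+.5)*5-.5).round())
plan((469.8,345.5,157,2.231))
E
```

```text
[371. 452.]
[256. 463.]
[253. 426.]
[370. 416.]
pile
[384. 537.]
[255. 550.]
[245. 386.]
[363. 375.]
t 53.62 pos [470.5 344.9 187.2] rot [3.1412e+00 2.0000e-04 2.2301e+00] F [-0.1 -0.1 -3.1] op 17.6
[0.9, -0.1, 30.2] -0.001 rows 0.5
```

View pics/side22.png

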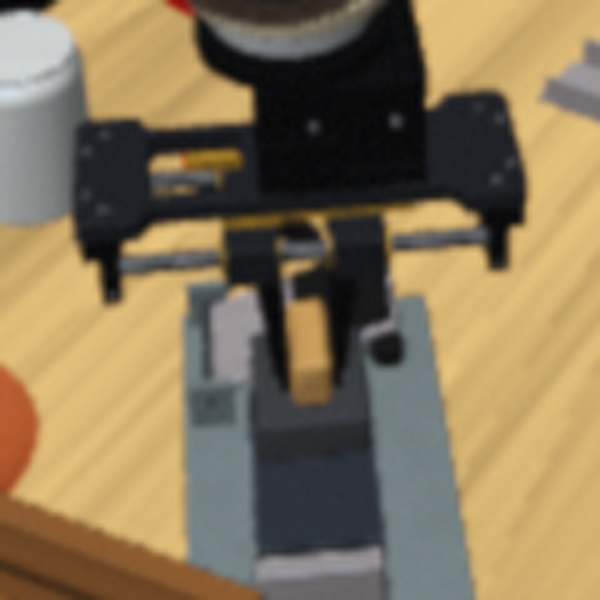

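Request:
play_rows([
  {"linear":[1.5,0,15],"turn":0},
  {"linear":[1.5,0,24],"turn":0},
  {"linear":[1.5,0,28],"turn":0},
  {"linear":[1.5,0,30],"turn":0},
  {"linear":[1.5,0,30.5],"turn":0},
  {"linear":[1.5,0,30.5],"turn":0},
])

```text
t: 54.38
eef_pos: [469.0, 346.7, 156.6]
tcp_rot: [3.141, 0.0, 2.231]
ft_force: [-0.2, 0.5, -4.5]
opening: 0.186
```

Request:
play_rows([
  {"linear":[0,0,0.7],"turn":0},
  {"linear":[0,0,0.7],"turn":0},
])

```text
t: 54.62
eef_pos: [469.0, 346.7, 156.2]
tcp_rot: [3.141, 0.0, 2.231]
ft_force: [-1.5, -0.2, 2.6]
opening: 0.184
```

Request:
play_rows([
  {"linear":[0,0,0],"turn":0},
  {"linear":[0,0,0],"turn":0},
  {"linear":[0,0,0],"turn":0},
  {"linear":[0,0,-20],"turn":0},
  {"linear":[0,0,-50],"turn":0},
  {"linear":[0,0,-100],"turn":0},
  {"linear":[0,0,-100],"turn":0},
], hand=45)

```text
t: 55.5
eef_pos: [469.7, 347.1, 259.0]
tcp_rot: [3.135, 0.001, 2.231]
ft_force: [0.3, 0.2, -0.6]
opening: 0.471
```

```bash
python3 - <<'E'
from h import *
plan((460,0,300,2.231))
E
```

```text
t 55.5 pos [469.7 347.1 259. ] rot [3.1355e+00 9.0000e-04 2.2309e+00] F [ 0.3  0.2 -0.6] op 44.8
[-268.3, -220.3, -42.1] -0.0 rows 5.6
```

Request:
play_rows([
  {"linear":[-40,-33,-40],"turn":0},
  {"linear":[-90,-73,-42],"turn":0},
  {"linear":[-140,-113,-42],"turn":0},
  {"linear":[-185,-150,-42],"turn":0},
  {"linear":[-230,-188,-42],"turn":0},
  {"linear":[-268,-220,-42],"turn":0},
  {"linear":[-268,-220,-42],"turn":0},
  {"linear":[-268,-220,-42],"turn":0},
])

```text
t: 56.5
eef_pos: [459.3, 0.2, 297.2]
tcp_rot: [-3.141, -0.001, 2.23]
ft_force: [-0.5, -0.1, -1.0]
opening: 0.474
```

```bash
python3 - <<'E'
from h import *
p,d=env.read_camera("top");np.save("topp23.npy",p);cv2.imwrite("pics/top23.png",p[:,:,::-1]);crop(p,120,225,200,300,7,"pics/sq23.png")
X=cloud("top",d);pp=tw((.66,474.2,339.8),[(-20,40,0),(20,40,0),(20,-30,0),(-20,-30,0),(15,7.25,0),(-15,7.25,0)])
for q in pp:
    u,v=w2px("top",(q[0],q[1],54)).round().astype(int);print(X[v-1:v+2,u-1:u+2,2].mean().round(1),end=" ")
p,d=env.read_camera("side");np.save("sidep23.npy",p);cv2.imwrite("pics/s23.png",p[:,:,::-1]);crop(p,190,310,210,330,5,"pics/side23.png")
E
```

```text
68.7 68.9 54.0 54.1 92.0 76.9
```

View pics/sq23.png

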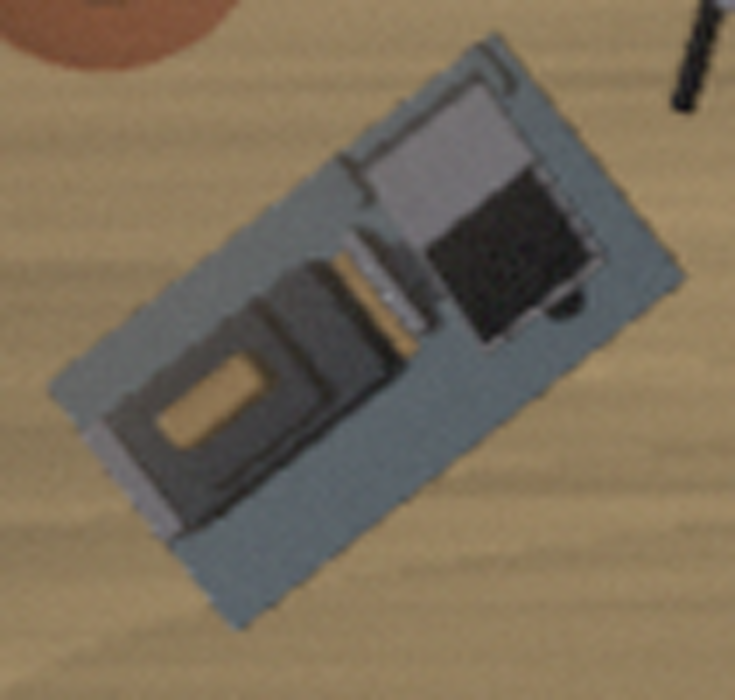

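View pics/side23.png

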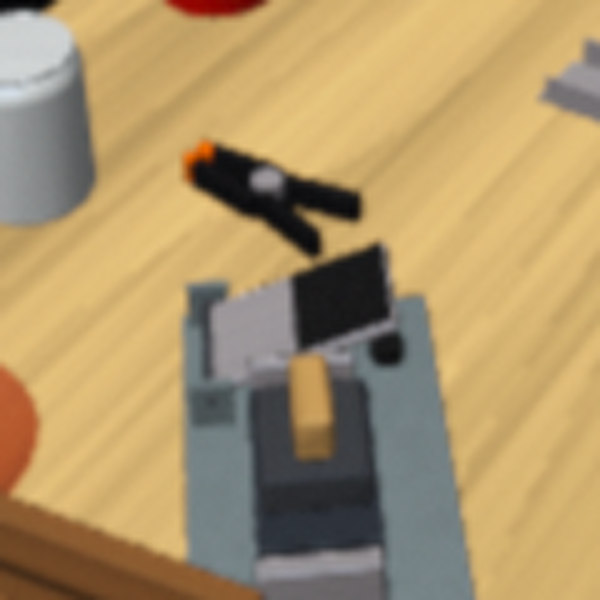

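View pics/top23.png

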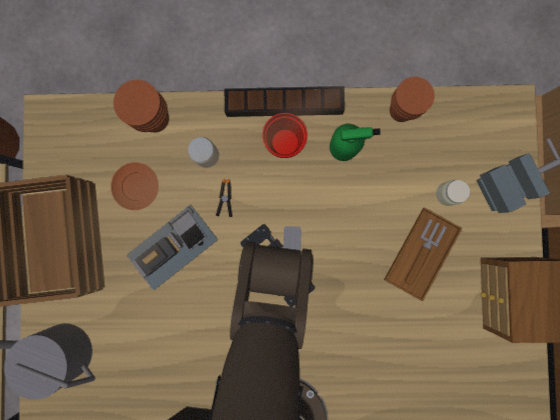

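```bash
python3 - <<'E'
from h import *
f=lambda u,v,z:px2w("top",(u+.5)/7+120-.5,(v+.5)/7+200-.5,z)[:2]
R=np.array([[np.cos(.66),-np.sin(.66)],[np.sin(.66),np.cos(.66)]])
g=lambda u,v,z:(R.T@(f(u,v,z)-[474.2,339.8])).round(1)
print("bar",g(213,400,102),"pile rear",g(322,262,54),g(402,364,50),"weight top corners",g(258,300,76),g(330,397,76),"fixed plate",g(104,418,52),g(186,532,52))
E
```

```text
bar [-0.5  5.9] pile rear [ 22.1 -49.3] [-29.2 -48.5] weight top corners [ 22.8 -25.1] [-24.6 -23.9] fixed plate [28.  56.9] [-28.   58.9]
```

```bash
python3 - <<'E'
from h import *
p=np.load("topp23.npy");im=cv2.resize(p[225:262,150:190,::-1],None,fx=16,fy=16,interpolation=cv2.INTER_CUBIC);im=np.clip(im.astype(float)*1.8,0,255).astype(np.uint8)
pose=(.66,474.2,339.8)
for z,c in((54,(0,255,0)),(14,(0,0,255))):
    a=np.array([(w2px("top",q)-[150,225]+.5)*16 for q in tw(pose,[(28,-42.75,z),(-28,-42.75,z)])]).astype(int);cv2.line(im,tuple(a[0].tolist()),tuple(a[1].tolist()),c,1)
cv2.imwrite("pics/z23.png",im)
E
```

```text
(no output)
```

View pics/z23.png

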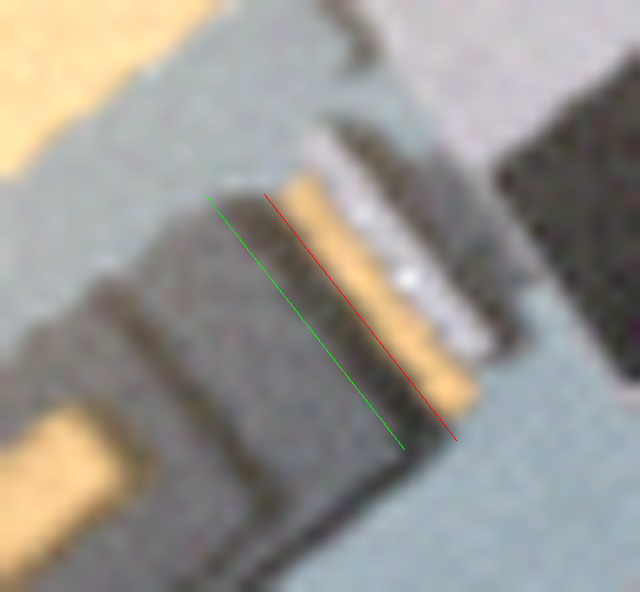

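```bash
python3 -c "
from cell import env
print(env.job_done())"
```

```text
the job is handed in; nothing more can be done
None
```

The job is done and handed in at about 57 s. All five tiles were present and are piled flat and straight in the bay, and the hand fork is lying in the tool tray.

- **Treadle:** I pressed it to its stop, where the force climbed about 10 N per mm to roughly 32 N and the pictures showed the plate level. I held it there for about 1.5 s, then let it come up.
- **Weight:** it was knocked about 40 mm during the run, so I measured it again, picked it up and set it on the middle of the pile.

**Last checks:**
- **Pile:** the rear edge of the pile lies within about 1 mm of the squared position.
- **Weight position:** in the top view the bar sits about (-0.5, 5.9) mm from the bay middle, against a target of (0, 7.25). It stands flat as far as the pictures show.
- **Treadle and arm:** the treadle is back at rest and the arm touches nothing.
- **Other objects:** the ones I was told to leave alone look unmoved, except the scoop, which the arm partly hid in the last view.

One reading disagreed at first: the pile's rear edge seemed about 6 mm off. I had read the pile's end face instead of its top edge, and an overlay of the expected edges cleared it up.

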